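# Free the left-hand nut of a flat lap

### The job

The square brass nut on the jeweller's flat lap has a left-hand thread: turn it clockwise (seen from above) until its engraved line stands in line with the engraved line on the end of the spindle, just short of a stop, then draw it straight up off the spindle and set it down flat in the parts tray. Work by feel: do not wrench the nut against the thread or the stop, do not drop it, and leave everything else on the bench and in the tray where it is.

Things in the scene. Friction and masses are not known exactly. Their poses are not given: they have to be found in the camera images.
- nut: Square brass nut, 50 x 50 mm across flats, 24 mm high, about 0.22 kg, with a 34 mm round bore open at the top. Origin: centre of its underside, z up the spindle. Left-hand thread: turned clockwise from above it comes undone and rises up to 2 mm; anticlockwise it only jams. It has about 1.5 mm of play to each side on the spindle.
- nut_mark (a point): Middle of the dark engraved line, 2 mm wide, on the nut's top, from the bore to the middle of one side (the nut's own +x). From the start the nut must turn 0.4 to 1.85 rad clockwise, not known beforehand, until this line meets the spindle's line. It can be lifted off from about 0.1 rad before to 0.1 rad past that; some 0.12 rad past, its lugs meet a hard stop.
- nut_seat (a point): Where the nut's underside sits when tight, on the spindle axis, 85 mm above the bench. A sprung washer here (42 mm wide, on a 36 mm boss) presses the nut up against the thread with 4 to 8 N, so it turns stiffly and stays where it is left. Two lugs inside the nut's bore ride under the thread; away from the run-out the nut cannot be lifted.
- spindle_end (a point): Centre of the steel spindle's end face, 103.5 mm above the bench, 4 to 5 mm below the nut's top, seen inside its bore. It bears a dark engraved line from centre to rim. The spindle is locked and cannot turn; the direction of its line is not measured (this point's axes are the machine's) and differs by up to 0.65 rad either way. The nut is clear after 19 mm of straight lift.
- lap: Flat lap machine, fixed: grey housing 230 x 210 x 52 mm high, black pan 188 mm across, copper lap disc of 150 mm diameter with its top 70 mm above the bench. Origin: centre of its underside; the upright spindle stands on this axis. The nut starts 15 mm above the disc, so fingers can reach down beside it to the nut's underside and a little lower.
- tray: Open aluminium parts tray, fixed, 170 (own x) x 150 mm, 22 mm high, walls 5 mm, inner floor 5 mm above the bench. Origin: centre of its underside. Two small castings lie in its far (+x) corners; the middle and near part are empty.
- pliers_a: Bystander, leave alone: pliers with blue handles, 150 mm long, lying. Origin: on its underside.
- pliers_b: Bystander, leave alone: pliers with orange handles, 150 mm long, lying. Origin: on its underside.
- jar: Bystander, leave alone: small closed glass jar, 56 mm across, 60 mm high. Origin: on its underside.
- jar_lid: Bystander, leave alone: loose round aluminium lid, 60 mm across, 11 mm high. Origin: on its underside.
- saw_frame: Bystander, leave alone: piercing-saw frame lying flat, 120 x 180 mm with its wooden handle. Origin: on its underside.
- caliper: Bystander, leave alone: dial caliper lying flat, 160 mm long. Origin: on its underside.
- casting_a: Bystander, leave alone: small brass casting, about 25 mm, 6 mm high, lying in one far (+x) corner of the tray, 60 mm from the tray's centre along the tray's x and about 50 mm along its +y. Origin: on its underside.
- casting_b: Bystander, leave alone: small brass casting, about 28 mm, lying in the other far corner of the tray (about +60 mm x, -48 mm y of the tray's centre). Origin: on its underside.
Mind the look-alikes: they are no part of the job. There is more than one size of the nut; the job needs the larger.

How it is judged:
On the way:
1. the nut is drawn up off the spindle: its underside more than 25 mm above where it sat, still over the spindle (z of nut in the frame of lap above 0.108 m and horizontal distance between nut and lap below 0.03 m), for 0.05 s.
At the end, for the whole second after the job is handed in: The nut lies flat (within 0.1 rad, right way up) and at rest on the floor of the parts tray, inside its walls, let go of (x of nut in the frame of tray between -0.06 and 0.06 m and y of nut in the frame of tray between -0.05 and 0.05 m and z of nut in the frame of tray below 0.009 m and angle between nut's own z axis and vertical below 0.1 rad and linear speed of nut below 0.02 m/s and contact force between the fingers and nut below 0.1 N); the robot touches nothing.
It fails at once if the nut is wrenched, pulled or pressed against the spindle, its stop or the machine with more than 70 N (contact force between nut and lap above 70 N).
It fails at once if the nut is dropped (falls unheld faster than 0.6 m/s, some 20 mm) (linear speed of nut above 0.6 m/s and contact force between the fingers and nut below 0.05 N).
It fails at once if a bystander is pushed more than 25 mm (distance of any of pliers_a, pliers_b, jar, jar_lid, saw_frame, caliper, casting_a, casting_b from where it was at the start of the episode above 0.025 m).
It also fails if it takes over 72 s, if anything falls off the work surface, if the arm or the gripper's body presses on something with over 40 N, if the wrist force passes 120 N, or if a joint passes its speed limit or range.

### The arm

A 6-joint arm with a two-finger parallel gripper is mounted at the origin on the work surface. World frame = base frame: x ahead of the robot, y to its left, z up, the work surface at z = 0. Lengths are in m, angles in rad, forces in N, time in s.
With the tool pointing down it reaches from about 0.425 to 0.95 m from the base axis. Payload 3.5 kg.
Tool frame: the origin (TCP) lies at the very end of the fingers, on their centre line; the grasp point (between the pads) lies behind it (ctrl.grasp_offset is the z of the grasp point in the tool frame, in m); z points along the fingers, x is the direction in which the jaws open and shut, and the axes are right-handed (so a half turn about z gives the same grasp; the last joint's range is limited). The gripper opens to 85 mm and grips with 20 to 120 N. Pads are 22 mm wide; open, the fingers measure 114 mm over their backs; the gripper's body (76 mm by 85 mm) begins 54 mm behind the grasp point. The pads swing forward as they close: fully open they stand 13 mm farther back than shut.
Start: joints at [1.055, 0.286, 1.577, -0, 1.279, -0.15], TCP at [0.241, 0.63, 0.192] pointing down, gripper open.
Joint ranges: [-2.77, 2.77], [-0.9, 2.22], [0.21, 2.48], [-1.53, 4.67], [0.24, 2.81], [-2.84, 2.84]. Speed limits (rad/s): [2.79, 2.79, 3.14, 3.14, 3.14, 3.14].

### API

Orientations are given as a unit quaternion [x, y, z, w].
In Python, from plant import ctrl gives the robot as it stands.
- The arm moves only by the shell command python3 -m jog 'ROWS' [FORCE]. ROWS is JSON, a list of rows, each an object with "grip": the closure, from 0 (fully open) to 1 (shut); "xyz": the shift along the tool's x, y, z in m, a list of three; "dr": the turn, a rotation vector about the tool's x, y, z in rad, a list of three. A call has 1 to 12 rows; each row is the pose to reach, as a shift and turn from the pose commanded when the call began, along the tool's axes at that moment; what a row does not reach only later rows make up. A row lasts 1/12 s, in which the tool goes at most 41.7 mm and 7.16 degrees, less where a joint would pass 70% of its speed; a pose out of reach is approached as far as the arm can. A call with a gripper value outside its range is refused whole. The fingers move at their own pace and stop on an object; FORCE is the grip in N (left out, the last holds). Time passes only in rows, so rows that repeat a pose let the fingers close. It gives the time, the measured TCP pose, the force and the opening at its end, in the units of the state.
- ctrl.get_state(): the state, without advancing time (a new reading comes with each control period).
- ctrl.read_camera(name): name is "scene" or "top"; returns the picture (420x560x3 uint8, red, green, blue); there is no depth.
- ctrl.get_calibration(name): a dict with "mtx" (3x3 intrinsics, pixels), "k1" (the pictures are not rectified: a ray, as slopes to the right and down, at radius r is drawn at 1 + k1 r^2 times it, then the intrinsics apply), "R" (3x3) and "t" (3): a world point X has camera coordinates R X + t. Camera axes: x right, y down, z forward; pixel columns grow to the right and rows downward; lengths in m; the calibration is good to about 2 mm. A picture is of the moment at which its call begins. get_calibration takes no time and is no camera call.
- ctrl.sign_off(): hands the job in, once; it reports no verdict.
The state is a dict: "time": time; "qpos": joint angles; "dq": joint speeds; "joint_efforts": joint torques, N m; "eef_pos": TCP position; "tcp_rot": TCP orientation; "contact_force": force on the tool from outside, world axes, zero at the start; "wrist_torque": the same for the moment, N m; "opening": opening from 0.0 (shut) to 1.0 (fully open).
Only numpy, scipy, OpenCV 4.12 (cv2) and the standard library are available. Lean on these libraries where they do the work, as an engineer would, in place of code of your own. Each camera call takes 0.05 s, during which the arm holds its last target.

## Working session

There is one attempt and no reset: what is moved stays moved. The work goes in short steps, Python scripts to look and compute and a shell command to move; the robot and the scene stay as the last step left them, time stands still between calls to the robot, and variables do not carry over. Pictures are saved under pics/ and viewed, and the job is handed in when it is done.

```bash
ls; mkdir -p pics
python3 - <<'E'
from plant import ctrl
import cv2
print(ctrl.get_state(), ctrl.grasp_offset)
for n in("scene","top"):
    im=ctrl.read_camera(n); cv2.imwrite(f"pics/{n}0.png",im[:,:,::-1]); print(n,ctrl.get_calibration(n))
E
```

```text
pics
{'time': 0.0, 'qpos': array([ 1.05498789e+00,  2.87183030e-01,  1.57820715e+00, -1.98025510e-06,
        1.27860780e+00, -1.49987351e-01]), 'dq': array([-0.00016182, -0.00030843, -0.00232506, -0.0012697 , -0.00040142,
        0.00065659]), 'joint_efforts': array([ 2.53840284e-03, -4.05977225e+01, -2.92632312e+01, -5.43109707e-05,
        5.85250804e-03,  9.43038202e-06]), 'eef_pos': array([0.24104168, 0.62967585, 0.1908194 ]), 'tcp_rot': array([ 8.23927689e-01,  5.66693672e-01, -1.08120730e-03,  5.26674693e-04]), 'contact_force': array([-0.19487892, -1.03727555,  0.57607019]), 'wrist_torque': array([-0.07192166,  0.02997776,  0.01343803]), 'opening': 0.9952080226443205} -0.0187
scene {'mtx': array([[507.62690773,   0.        , 268.21877067],
       [  0.        , 507.62690773, 213.39145723],
       [  0.        ,   0.        ,   1.        ]]), 'k1': 0.053542552999665025, 'R': array([[ 7.92910724e-01,  6.09337786e-01, -2.16626578e-04],
       [ 5.23004294e-01, -6.80750196e-01, -5.12879789e-01],
       [-3.12664504e-01,  4.06554588e-01, -8.58460409e-01]]), 't': array([-0.45559652, -0.25749352,  1.56111987])}
top {'mtx': array([[412.2313353 ,   0.        , 286.00227463],
       [  0.        , 412.2313353 , 203.02724339],
       [  0.        ,   0.        ,   1.        ]]), 'k1': -0.10555136135624103, 'R': array([[-6.40722013e-04, -9.99993920e-01, -3.42765868e-03],
       [-9.96802868e-01,  9.12531835e-04, -7.98949873e-02],
       [ 7.98976294e-02,  3.36550952e-03, -9.96797393e-01]]), 't': array([0.01269927, 0.56457167, 1.37110992])}
```

View pics/scene0.png

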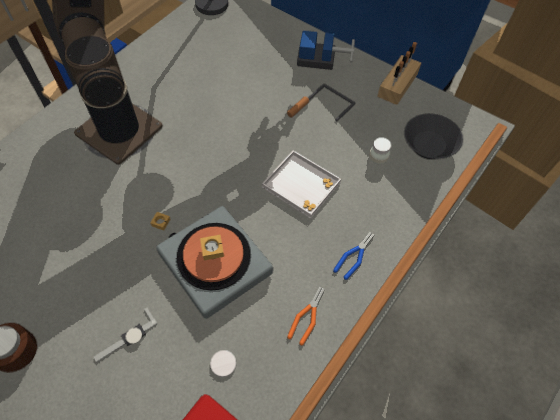

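View pics/top0.png

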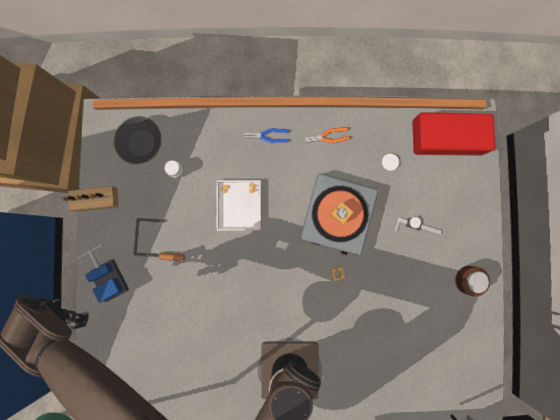

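Candidates: the nut on the lap's spindle (scene 212,246; top 342,212) and a smaller loose square nut on the bench (scene 160,220; top 337,273). By the description it is the one on the lap. I'll check it with a close crop.

```bash
cat > h.py <<'E'
import numpy as np, cv2
from plant import ctrl
def proj(n,P):
    c=ctrl.get_calibration(n);P=np.atleast_2d(P).astype(float)
    X=P@c["R"].T+c["t"]; s=X[:,:2]/X[:,2:]; r2=(s**2).sum(1,keepdims=True)
    s=s*(1+c["k1"]*r2); return s*c["mtx"][0,0]+c["mtx"][:2,2]
def unproj(n,px,z):
    c=ctrl.get_calibration(n);px=np.atleast_2d(px).astype(float)
    d=(px-c["mtx"][:2,2])/c["mtx"][0,0]; s=d.copy()
    for _ in range(20): s=d/(1+c["k1"]*(s**2).sum(1,keepdims=True))
    ray=np.c_[s,np.ones(len(s))]@c["R"]; o=-c["R"].T@c["t"]
    return o+ray*((z-o[2])/ray[:,2])[:,None]
E
python3 - <<'E'
import cv2
for n,(x,y),h in(("scene",(212,246),25),("top",(342,212),25)):
    im=cv2.imread(f"pics/{n}0.png")[y-h:y+h,x-h:x+h]
    cv2.imwrite(f"pics/{n}0c.png",cv2.resize(im,(600,600),interpolation=cv2.INTER_CUBIC))
E
python3 -c "
import cv2
im=cv2.imread('pics/top0.png')[160:270,200:390];cv2.imwrite('pics/top0d.png',cv2.resize(im,(760,440),interpolation=cv2.INTER_CUBIC))"
```

```text
(no output)
```

View pics/scene0c.png

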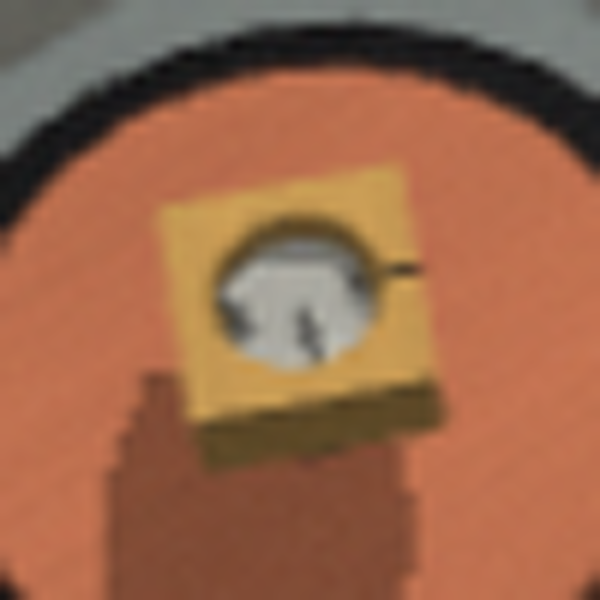

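View pics/top0c.png

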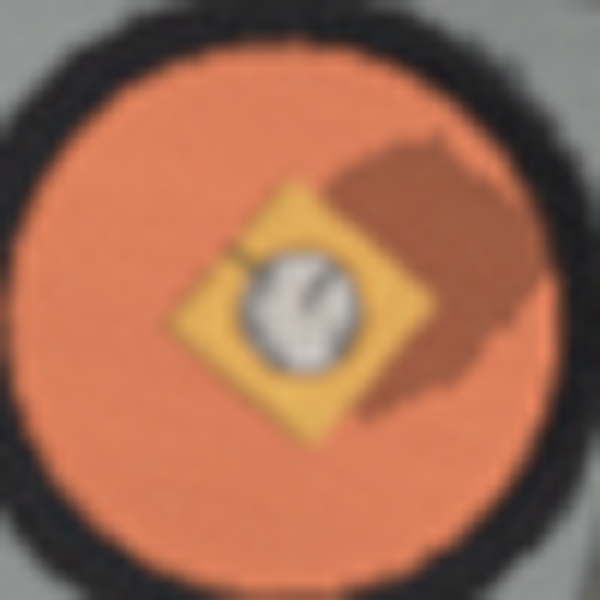

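View pics/top0d.png

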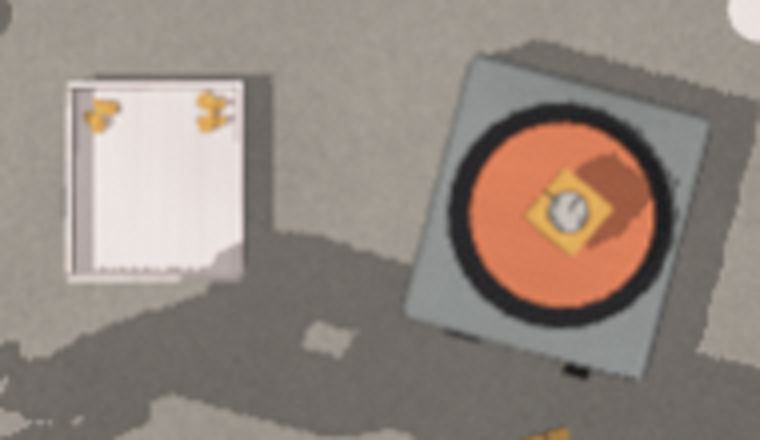

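Run:
```python
from h import *
def f(n,x0,y0,pts,z):
    return unproj(n,np.array(pts)/12.+[x0-.5+.5/12*0,y0-.5],z)[:,:2]
for n,o,c,nm,sm in (("scene",(187,221),[(158,205),(404,165),(440,385),(193,420)],[(380,270),(420,268)],[(302,308),(320,360)]),
 ("top",(317,187),[(296,178),(437,300),(315,447),(168,320)],[(262,270),(232,248)],[(308,303),(333,268)])):
    C=f(n,*o,c,.109); ctr=C.mean(0); print(n,"nut ctr",ctr.round(4))
    e=np.roll(C,-1,0)-C; print("sides",np.linalg.norm(e,axis=1).round(4),"ang",np.degrees(np.arctan2(e[:,1],e[:,0])).round(1))
    M=f(n,*o,nm,.109); v=M[1]-M[0]; w=M[1]-ctr; print("nutmark",np.degrees(np.arctan2(v[1],v[0])),np.degrees(np.arctan2(w[1],w[0])),M.round(4))
    S=f(n,*o,sm,.1035); v=S[1]-S[0];w=S[1]-ctr; print("spmark",np.degrees(np.arctan2(v[1],v[0])),np.degrees(np.arctan2(w[1],w[0])),S.round(4))
# tray: top rim corners
T=np.array([(68,80),(244,80),(244,282),(66,282)])/4.+[200,160]-.5
C=unproj("top",T,.022)[:,:2];print("tray",C.round(3),C.mean(0))
T=unproj("scene",[(265,184),(292,153),(340,181),(314,216)],.022)[:,:2];print("tray s",T.round(3),T.mean(0))
# disc centre
for n in("scene","top"):
    im=cv2.imread(f"pics/{n}0.png");hsv=cv2.cvtColor(im,cv2.COLOR_BGR2HSV)
    m=((hsv[...,0]<13)&(hsv[...,1]>110)&(hsv[...,2]>60)).astype(np.uint8)
    k,l,s,cc=cv2.connectedComponentsWithStats(m); i=1+np.argmax(s[1:,4])
    print(s[i]);cn,_=cv2.findContours((l==i).astype(np.uint8),0,1);P=cv2.convexHull(max(cn,key=len))[:,0].astype(float)
    W=unproj(n,P,.07)[:,:2]; A=np.c_[2*W,np.ones(len(W))];q=np.linalg.lstsq(A,(W**2).sum(1),rcond=None)[0];print(n,"disc",q[:2],np.sqrt(q[2]+q[0]**2+q[1]**2))
from scipy.spatial.transform import Rotation as R
print(R.from_quat(ctrl.get_state()["tcp_rot"]).as_matrix().round(3))
```

```text
scene nut ctr [ 0.5286 -0.1667]
sides [0.0506 0.0511 0.0496 0.0498] ang [  48.1  -41.5 -133.5  139.6]
nutmark 40.72947928053303 50.50226517979471 [[ 0.5383 -0.1528]
 [ 0.5444 -0.1475]]
spmark -32.35144135455195 -32.742349666514265 [[ 0.5291 -0.1671]
 [ 0.5397 -0.1738]]
top nut ctr [ 0.5276 -0.165 ]
sides [0.0492 0.0508 0.0511 0.0509] ang [-131.2  139.8   48.9  -42.4]
nutmark 53.51198778329914 48.527973019438114 [[ 0.5385 -0.154 ]
 [ 0.5443 -0.1461]]
spmark -36.03579615027893 -36.01409938280839 [[ 0.5301 -0.1668]
 [ 0.5394 -0.1736]]
tray [[0.645 0.249]
 [0.645 0.099]
 [0.474 0.098]
 [0.473 0.249]] [0.55933634 0.17382948]
tray s [[0.486 0.1  ]
 [0.482 0.235]
 [0.648 0.237]
 [0.656 0.098]] [0.56783643 0.16778318]
[ 183  226   61   56 2196]
scene disc [ 0.52942883 -0.16835998] 0.07639954745995761
[ 412  112   84   43 3372]
top disc [ 0.78641142 -0.55666292] 0.14466632782715075
[[ 0.358  0.934 -0.001]
 [ 0.934 -0.358 -0.002]
 [-0.002 -0.    -1.   ]]
```

The close crop confirms the choice. It shows a 50 mm square nut on the spindle, with its line at about scene (220,243), pointing about +49° in world axes. The spindle's line runs from about (212,246) to (214,251), at about -34°. That leaves about 83° (1.45 rad) clockwise to turn. The spindle axis is near (0.529,-0.1665) and the tray centre near (0.56,0.173), with yaw about 0.

```bash
cat >> h.py <<'E'
from scipy.spatial.transform import Rotation as Ro
def delta(tgt,yaw_deg=None):
    s=ctrl.get_state(); Rm=Ro.from_quat(s["tcp_rot"]).as_matrix(); y=np.arctan2(Rm[1,0],Rm[0,0])
    print("pos",s["eef_pos"].round(4),"yaw",np.degrees(y).round(2),"F",s["contact_force"].round(2),"T",s["wrist_torque"].round(2),"open",round(s["opening"],3),"t",s["time"],"q",s["qpos"].round(2))
    if tgt is not None:
        if yaw_deg is None: yaw_deg=np.degrees(y)
        yd=np.radians(yaw_deg); Rd=np.array([[np.cos(yd),np.sin(yd),0],[np.sin(yd),-np.cos(yd),0],[0,0,-1]])
        print("xyz",(Rm.T@(np.array(tgt)-s["eef_pos"])).round(4),"dr",Ro.from_matrix(Rm.T@Rd).as_rotvec().round(4))
E
python3 - <<'E'
from h import *
delta([.529,-.1665,.18],48.7)
E
```

```text
pos [0.2411 0.6298 0.191 ] yaw 69.04 F [-0.41  1.05  0.42] T [ 0.03 -0.06 -0.06] open 1.002 t 0.1 q [ 1.06  0.29  1.58 -0.    1.28 -0.15]
xyz [-0.6406  0.5537  0.0121] dr [1.00e-04 2.20e-03 3.55e-01]
```

```bash
python3 -m jog '[{"grip":0,"xyz":[-0.26,0.38,0],"dr":[0,0,0]},{"grip":0,"xyz":[-0.26,0.38,0],"dr":[0,0,0]},{"grip":0,"xyz":[-0.26,0.38,0],"dr":[0,0,0]},{"grip":0,"xyz":[-0.26,0.38,0],"dr":[0,0,0]},{"grip":0,"xyz":[-0.26,0.38,0],"dr":[0,0,0]},{"grip":0,"xyz":[-0.26,0.38,0],"dr":[0,0,0]},{"grip":0,"xyz":[-0.26,0.38,0],"dr":[0,0,0]},{"grip":0,"xyz":[-0.26,0.38,0],"dr":[0,0,0]},{"grip":0,"xyz":[-0.26,0.38,0],"dr":[0,0,0]},{"grip":0,"xyz":[-0.26,0.38,0],"dr":[0,0,0]},{"grip":0,"xyz":[-0.26,0.38,0],"dr":[0,0,0]},{"grip":0,"xyz":[-0.26,0.38,0],"dr":[0,0,0]}]' 35
python3 - <<'E'
from h import *
delta([.529,-.1665,.18],48.7)
E
```

```text
time: 1.1
eef_pos: [0.5065, 0.2462, 0.1919]
tcp_rot: [0.826, 0.564, -0.0, 0.001]
contact_force: [0.1, 1.2, -0.3]
opening: 1.0
pos [0.5065 0.2462 0.1919] yaw 68.67 F [ 0.12  1.22 -0.33] T [ 0.    0.01 -0.01] open 1.0 t 1.1 q [ 0.27  0.04  1.86 -0.    1.24 -0.92]
xyz [-0.3762  0.171   0.0129] dr [0.0023 0.0015 0.3486]
```

```bash
python3 -m jog '[{"grip":0,"xyz":[-0.376,0.171,0.01],"dr":[0,0,0.35]},{"grip":0,"xyz":[-0.376,0.171,0.01],"dr":[0,0,0.35]},{"grip":0,"xyz":[-0.376,0.171,0.01],"dr":[0,0,0.35]},{"grip":0,"xyz":[-0.376,0.171,0.01],"dr":[0,0,0.35]},{"grip":0,"xyz":[-0.376,0.171,0.01],"dr":[0,0,0.35]},{"grip":0,"xyz":[-0.376,0.171,0.01],"dr":[0,0,0.35]},{"grip":0,"xyz":[-0.376,0.171,0.01],"dr":[0,0,0.35]},{"grip":0,"xyz":[-0.376,0.171,0.01],"dr":[0,0,0.35]},{"grip":0,"xyz":[-0.376,0.171,0.01],"dr":[0,0,0.35]},{"grip":0,"xyz":[-0.376,0.171,0.01],"dr":[0,0,0.35]},{"grip":0,"xyz":[-0.376,0.171,0.01],"dr":[0,0,0.35]},{"grip":0,"xyz":[-0.376,0.171,0.01],"dr":[0,0,0.35]}]'
python3 -m jog '[{"grip":0,"xyz":[0,0,0],"dr":[0,0,0]},{"grip":0,"xyz":[0,0,0],"dr":[0,0,0]},{"grip":0,"xyz":[0,0,0],"dr":[0,0,0]}]'
python3 - <<'E'
from h import *
delta([.529,-.1665,.12],48.7)
for n in("scene","top"):
    im=ctrl.read_camera(n)[:,:,::-1]; x,y=np.round(proj(n,[.529,-.1665,.11])[0]).astype(int); print(n,x,y)
    im=im[y-50:y+50,x-60:x+60]; cv2.imwrite(f"pics/{n}1.png",cv2.resize(im,(720,600),interpolation=cv2.INTER_CUBIC))
E
```

```text
time: 2.1
eef_pos: [0.528, -0.162, 0.1815]
tcp_rot: [0.911, 0.413, -0.0, -0.001]
contact_force: [-0.5, 1.3, 0.6]
opening: 1.002
time: 2.35
eef_pos: [0.5285, -0.1591, 0.1821]
tcp_rot: [0.91, 0.416, -0.0, -0.0]
contact_force: [0.0, -0.6, -0.5]
opening: 1.0
pos [ 0.5285 -0.1591  0.1821] yaw 49.11 F [ 0.03 -0.61 -0.54] T [ 0.03 -0.    0.  ] open 1.0 t 2.35 q [-0.48  0.02  1.89  0.    1.23 -1.33]
xyz [-0.0053  0.0053  0.0621] dr [-0.0004 -0.0001  0.0072]
scene 212 245
top 342 212
```

View pics/scene1.png

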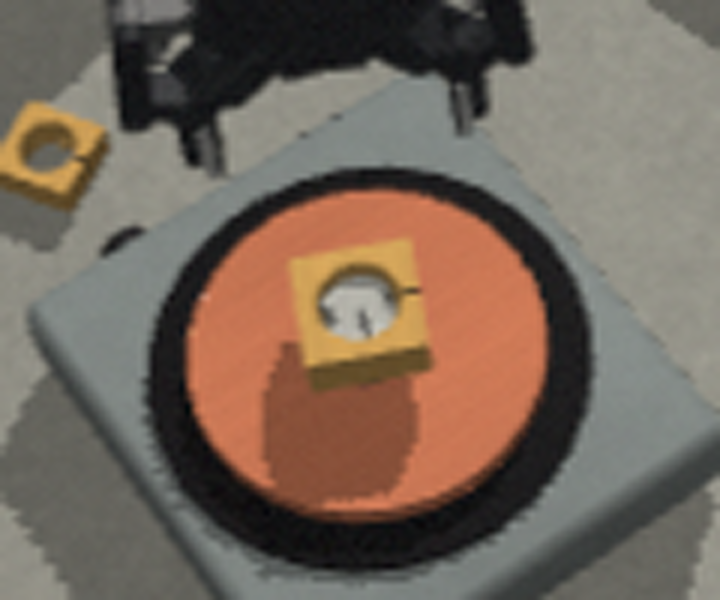

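View pics/top1.png

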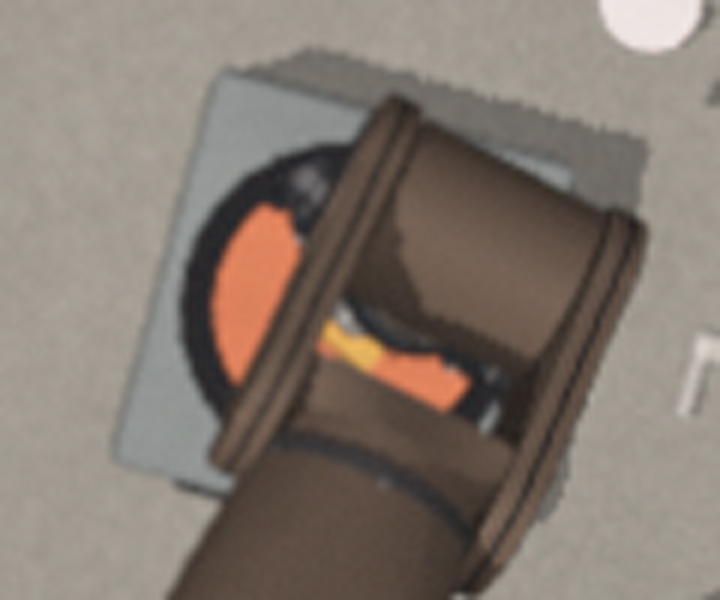

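The fingers stand square to the nut. The tips are at about scene crop (215,172) and (463,132), parallel to the nut's top edge. Next I check the tip midpoint against the projected TCP.

Run:
```python
from h import *
mid=(np.array([[215,172],[463,132]])+0.)/6+[152-.4,195-.4]
print(mid)
for z in(.182,.190,.195): print(z,unproj("scene",mid,z).round(4),unproj("scene",mid,z).mean(0).round(4))
delta([.529,-.1668,.120],48.7)
```

```text
[[187.43333333 223.26666667]
 [228.76666667 216.6       ]]
0.182 [[ 0.4777 -0.1821  0.182 ]
 [ 0.5423 -0.1098  0.182 ]] [ 0.51   -0.1459  0.182 ]
0.19 [[ 0.4817 -0.1848  0.19  ]
 [ 0.5458 -0.1131  0.19  ]] [ 0.5137 -0.1489  0.19  ]
0.195 [[ 0.4841 -0.1865  0.195 ]
 [ 0.5479 -0.1151  0.195 ]] [ 0.516  -0.1508  0.195 ]
pos [ 0.5286 -0.1593  0.1823] yaw 49.1 F [0.15 0.25 0.36] T [-0.01 -0.02  0.01] open 1.003 t 2.45 q [-0.48  0.02  1.89  0.    1.23 -1.33]
xyz [-0.0054  0.0052  0.0623] dr [ 0.     -0.0001  0.0071]
```

Run:
```python
from h import *
im=ctrl.read_camera("scene")[:,:,::-1]; delta(None)
s=ctrl.get_state(); p=s["eef_pos"]; Rm=Ro.from_quat(s["tcp_rot"]).as_matrix()
big=cv2.resize(im[150:290,120:300],(720,560),interpolation=cv2.INTER_CUBIC)
for dz in(0,-.0187):
  for dx in(-.0425,0,.0425):
    q=(proj("scene",p+Rm@[dx,0,dz])[0]-[120,150])*4+2
    cv2.circle(big,tuple(int(v) for v in q),3,(0,255,0) if dz==0 else (255,0,255),-1)
cv2.imwrite("pics/ov1.png",big)
```

```text
pos [ 0.5286 -0.1595  0.1823] yaw 49.09 F [ 0.63 -0.61 -0.67] T [-0.05  0.02 -0.01] open 1.004 t 2.5 q [-0.48  0.02  1.89  0.    1.23 -1.33]
```

View pics/ov1.png

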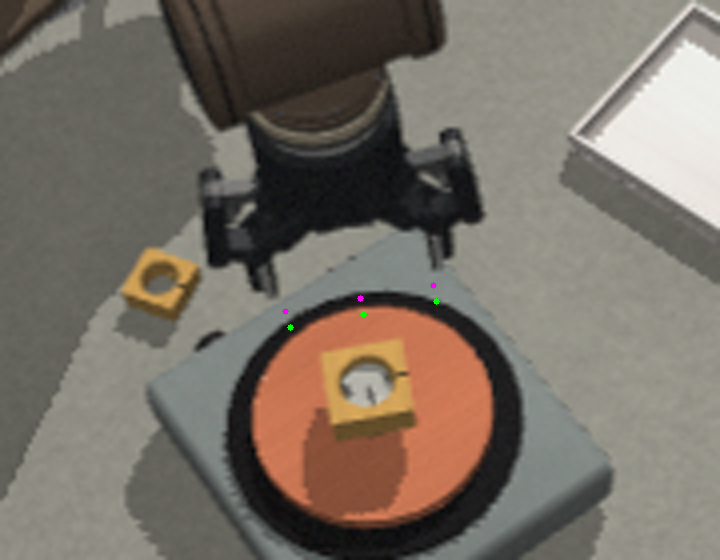

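In this overlay, the projected TCP points (green/magenta, about (362,300)) lie about 20 crop px below the visible tips (about (353,279)). The open fingers stand further back, which accounts for part of that. I'll go lower and look again.

```bash
python3 -m jog '[{"grip":0,"xyz":[-0.0054,0.0052,0.03],"dr":[0,0,0.007]},{"grip":0,"xyz":[-0.0054,0.0052,0.062],"dr":[0,0,0.007]},{"grip":0,"xyz":[-0.0054,0.0052,0.062],"dr":[0,0,0.007]},{"grip":0,"xyz":[-0.0054,0.0052,0.062],"dr":[0,0,0.007]},{"grip":0,"xyz":[-0.0054,0.0052,0.062],"dr":[0,0,0.007]}]'
cat >> h.py <<'E'
def over(name,fn,c=None):
    im=ctrl.read_camera(name)[:,:,::-1]
    s=ctrl.get_state(); p=s["eef_pos"]; Rm=Ro.from_quat(s["tcp_rot"]).as_matrix()
    x,y=np.round(proj(name,c if c is not None else p)[0]).astype(int)-[40,35]
    big=cv2.resize(im[y:y+70,x:x+80],(800,700),interpolation=cv2.INTER_CUBIC)
    for dz,col in((0,(0,255,0)),(-.0187,(255,0,255)),(-.0317,(255,255,0))):
      for dx in(-.0425,0,.0425):
        q=(proj(name,p+Rm@[dx*s["opening"],0,dz])[0]-[x,y])*10+5
        cv2.circle(big,tuple(int(v) for v in q),3,col,-1)
    cv2.imwrite(fn,cv2.resize(big,(680,595)))
E
python3 - <<'E'
from h import *
delta([.529,-.1668,.08],48.7); over("scene","pics/ov2.png")
E
```

```text
time: 2.92
eef_pos: [0.5296, -0.1681, 0.1216]
tcp_rot: [0.911, 0.412, 0.0, 0.001]
contact_force: [-0.0, 0.1, 0.1]
opening: 0.998
pos [ 0.5296 -0.1681  0.1216] yaw 48.62 F [-0.05  0.11  0.15] T [-0.03  0.01 -0.03] open 0.998 t 2.9167 q [-0.49  0.09  1.93  0.    1.11 -1.34]
xyz [ 0.0006 -0.0014  0.0416] dr [ 0.0015 -0.0004 -0.0014]
```

View pics/ov2.png

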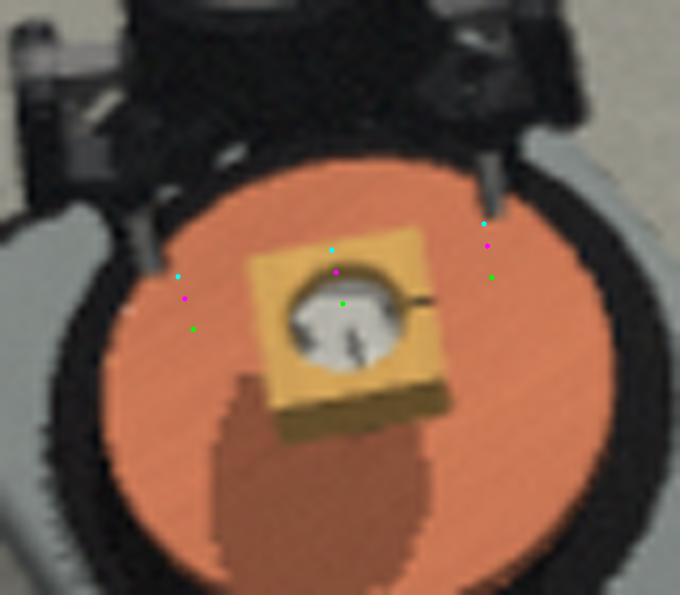

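```bash
python3 -m jog '[{"grip":1,"xyz":[0,0,-0.01],"dr":[0,0,0]},{"grip":1,"xyz":[0,0,-0.01],"dr":[0,0,0]},{"grip":1,"xyz":[0,0,-0.01],"dr":[0,0,0]},{"grip":1,"xyz":[0,0,-0.01],"dr":[0,0,0]},{"grip":1,"xyz":[0,0,-0.01],"dr":[0,0,0]},{"grip":1,"xyz":[0,0,-0.01],"dr":[0,0,0]},{"grip":1,"xyz":[0,0,-0.01],"dr":[0,0,0]},{"grip":1,"xyz":[0,0,-0.01],"dr":[0,0,0]}]'
python3 - <<'E'
from h import *
delta([.529,-.1668,.08],48.7); over("scene","pics/ov3.png");over("top","pics/ov3t.png")
E
```

```text
time: 3.63
eef_pos: [0.5287, -0.1681, 0.1299]
tcp_rot: [0.911, 0.411, -0.0, -0.0]
contact_force: [0.5, 0.7, -0.2]
opening: -0.0
pos [ 0.5287 -0.1681  0.1299] yaw 48.58 F [ 0.46  0.69 -0.2 ] T [ 0.02 -0.05  0.02] open -0.0 t 3.6333 q [-0.49  0.08  1.93 -0.    1.13 -1.34]
xyz [ 0.0012 -0.0006  0.05  ] dr [-0.0005  0.0001 -0.002 ]
```

View pics/ov3.png

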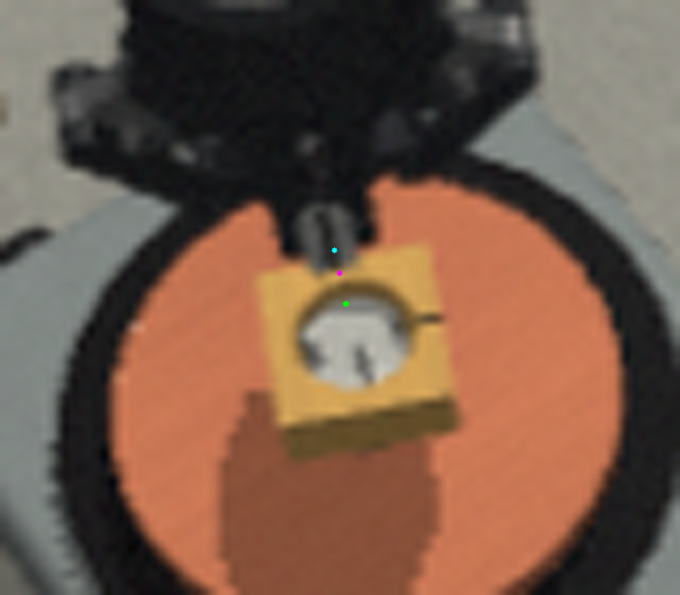

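View pics/ov3t.png

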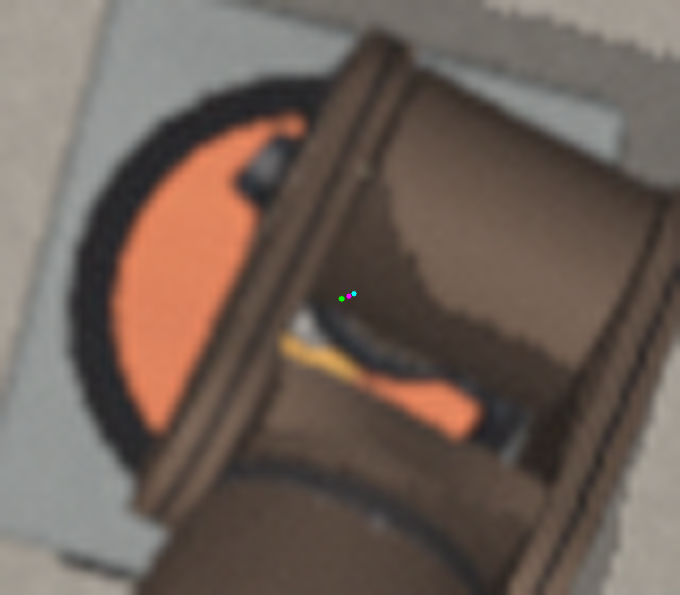

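Run:
```python
from h import *
p=np.array([.24104,.62968,.1908]); Rm=Ro.from_quat([.8239277,.566694,-.00108,.000527]).as_matrix()
for name in("top","scene"):
    im=cv2.imread(f"pics/{name}0.png"); q0=proj(name,p)[0]; print(name,q0)
    if name=="scene" : continue
    x,y=np.round(q0).astype(int)-[35,35]
    big=cv2.resize(im[y:y+70,x:x+80],(800,700),interpolation=cv2.INTER_CUBIC)
    for dz,col in((0,(0,255,0)),(-.0187,(255,0,255)),(-.0317,(255,255,0))):
      for dx in(-.0425,0,.0425):
        q=(proj(name,p+Rm@[dx,0,dz])[0]-[x,y])*10+5
        cv2.circle(big,tuple(int(v) for v in q),3,col,-1)
    cv2.imwrite("pics/st.png",big)
```

```text
top [ 81.56860022 305.48904928]
scene [ 3.06925134e+02 -3.01753590e-01]
```

View pics/st.png

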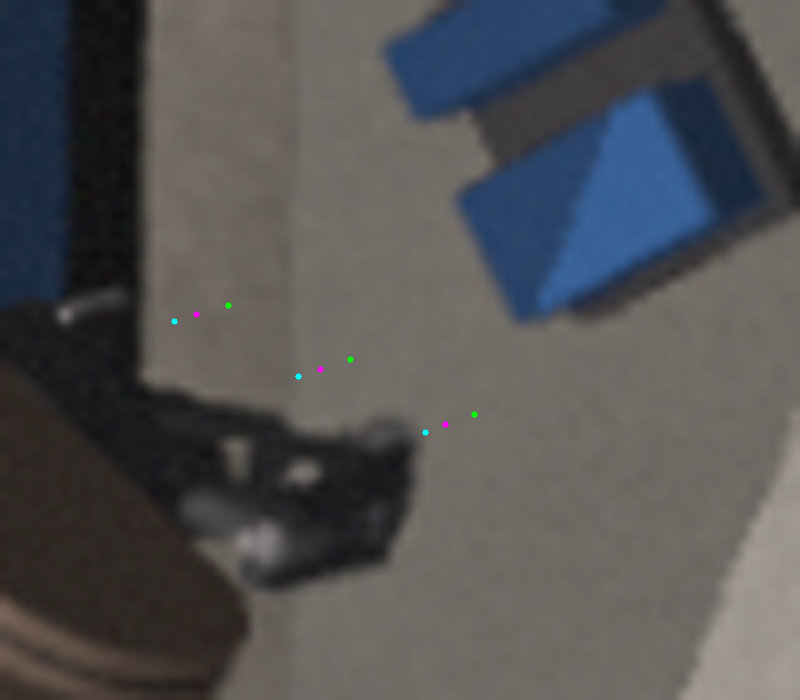

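Comparing with the start picture, the mismatch is along z only; xy agrees. The visible tips sit higher than the nominal TCP. I'll open, descend beside the nut and look.

```bash
python3 -m jog '[{"grip":0,"xyz":[0.001,-0.0006,0],"dr":[0,0,0]},{"grip":0,"xyz":[0.001,-0.0006,0],"dr":[0,0,0]},{"grip":0,"xyz":[0.001,-0.0006,0],"dr":[0,0,0]},{"grip":0,"xyz":[0.001,-0.0006,0],"dr":[0,0,0]},{"grip":0,"xyz":[0.001,-0.0006,0],"dr":[0,0,0]},{"grip":0,"xyz":[0.001,-0.0006,0],"dr":[0,0,0]},{"grip":0,"xyz":[0.001,-0.0006,0.015],"dr":[0,0,0]},{"grip":0,"xyz":[0.001,-0.0006,0.03],"dr":[0,0,0]},{"grip":0,"xyz":[0.001,-0.0006,0.045],"dr":[0,0,0]},{"grip":0,"xyz":[0.001,-0.0006,0.05],"dr":[0,0,0]},{"grip":0,"xyz":[0.001,-0.0006,0.05],"dr":[0,0,0]},{"grip":0,"xyz":[0.001,-0.0006,0.05],"dr":[0,0,0]}]'
python3 - <<'E'
from h import *
delta([.529,-.1668,.08],48.7); over("scene","pics/ov4.png")
E
```

```text
time: 4.73
eef_pos: [0.5291, -0.1671, 0.0804]
tcp_rot: [0.911, 0.411, -0.0, -0.0]
contact_force: [-0.3, 0.8, 0.4]
opening: 1.002
pos [ 0.5291 -0.1671  0.0804] yaw 48.59 F [-0.3   0.77  0.42] T [ 0.03 -0.01  0.  ] open 1.002 t 4.7333 q [-0.49  0.14  1.96 -0.    1.04 -1.34]
xyz [ 0.0001 -0.0003  0.0004] dr [-0.0001  0.     -0.002 ]
```

View pics/ov4.png

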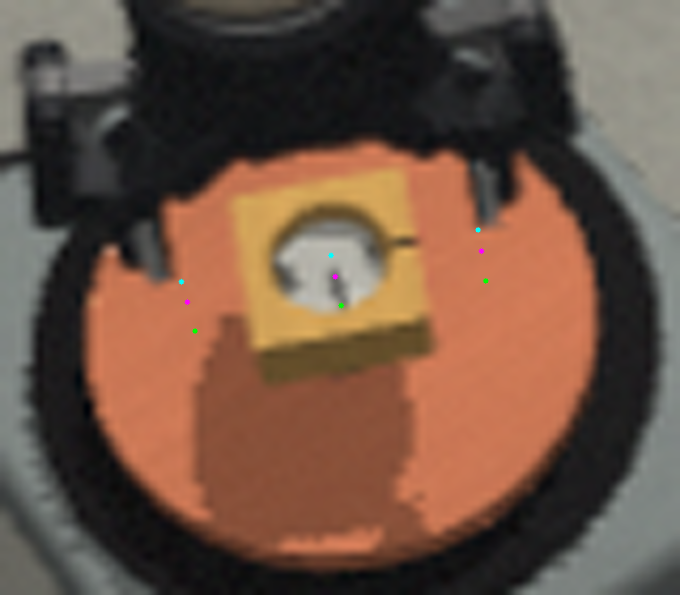

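The tips are at about crop (160,280) and (488,222) and the nut centre at (330,262). I'll close to about 58 mm, which leaves the nut untouched, and look at the near ends.

```bash
python3 -m jog '[{"grip":0.3,"xyz":[0,0,0],"dr":[0,0,0]},{"grip":0.3,"xyz":[0,0,0],"dr":[0,0,0]},{"grip":0.3,"xyz":[0,0,0],"dr":[0,0,0]},{"grip":0.3,"xyz":[0,0,0],"dr":[0,0,0]}]'
python3 - <<'E'
from h import *
delta([.529,-.1668,.08],48.7); over("scene","pics/ov5.png",[.529,-.1668,.109])
E
```

```text
time: 5.12
eef_pos: [0.5294, -0.1672, 0.0808]
tcp_rot: [0.911, 0.411, 0.0, 0.0]
contact_force: [0.1, -0.1, 0.3]
opening: 0.7
pos [ 0.5294 -0.1672  0.0808] yaw 48.59 F [ 0.08 -0.11  0.34] T [ 0.01 -0.02  0.02] open 0.7 t 5.1167 q [-0.49  0.14  1.96 -0.    1.03 -1.34]
xyz [ 0.     -0.0005  0.0008] dr [ 0.001  -0.0002 -0.0019]
```

View pics/ov5.png

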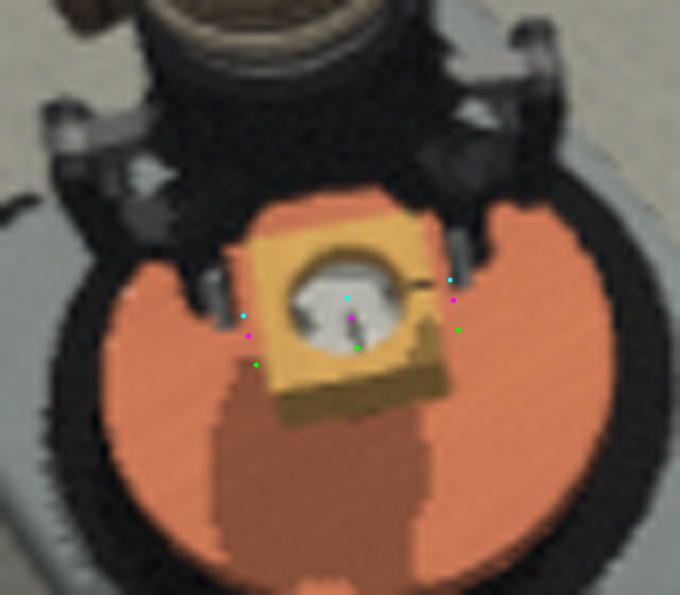

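```bash
python3 -m jog '[{"grip":0.6,"xyz":[0,0,0],"dr":[0,0,0]},{"grip":0.6,"xyz":[0,0,0],"dr":[0,0,0]},{"grip":0.6,"xyz":[0,0,0],"dr":[0,0,0]},{"grip":0.6,"xyz":[0,0,0],"dr":[0,0,0]},{"grip":0.6,"xyz":[0,0,0],"dr":[0,0,0]}]' 20
python3 - <<'E'
from h import *
delta([.529,-.1668,.08],48.7); over("scene","pics/ov6.png",[.529,-.1668,.109])
E
```

```text
time: 5.58
eef_pos: [0.529, -0.167, 0.0802]
tcp_rot: [0.911, 0.411, -0.0, -0.0]
contact_force: [0.6, 0.0, -0.2]
opening: 0.4
pos [ 0.529  -0.167   0.0802] yaw 48.59 F [ 0.57  0.01 -0.15] T [-0.02 -0.01  0.03] open 0.4 t 5.5833 q [-0.49  0.14  1.96 -0.    1.03 -1.34]
xyz [ 0.0002 -0.0001  0.0002] dr [-0.0001  0.     -0.002 ]
```

View pics/ov6.png

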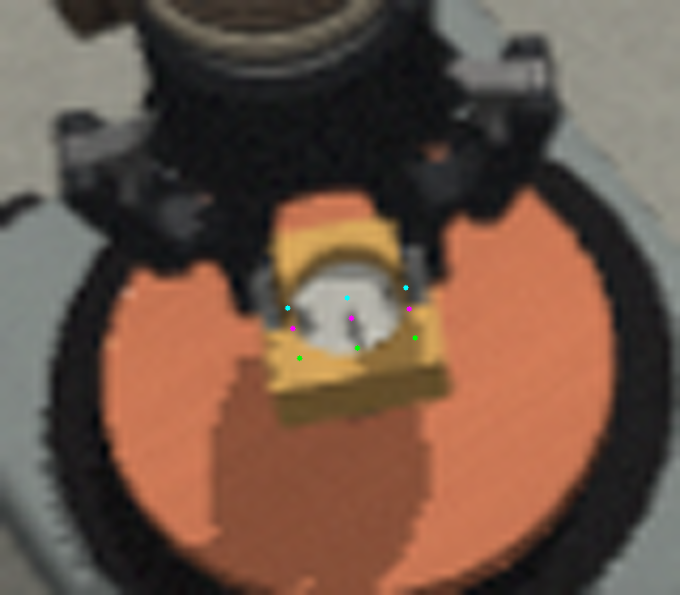

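Useful: the jaws closed to 34 mm without meeting the nut. So the fingertips are above its top, and the reported TCP z is not the real tip height. I'll find the real tip height by feel, with small steps down onto the nut's top.

```bash
for i in 1; do python3 -m jog '[{"grip":0.6,"xyz":[0,0,0.002],"dr":[0,0,0]},{"grip":0.6,"xyz":[0,0,0.002],"dr":[0,0,0]}]' | grep -E "eef|force"; done
python3 -m jog '[{"grip":0.6,"xyz":[0,0,0.002],"dr":[0,0,0]},{"grip":0.6,"xyz":[0,0,0.002],"dr":[0,0,0]}]' | grep -E "eef|force"
```

```text
eef_pos: [0.5288, -0.1669, 0.0778]
contact_force: [0.1, -0.6, 0.2]
eef_pos: [0.5288, -0.1669, 0.0757]
contact_force: [0.4, 0.3, -0.2]
```

```bash
python3 -m jog '[{"grip":0.6,"xyz":[0,0,0.002],"dr":[0,0,0]},{"grip":0.6,"xyz":[0,0,0.002],"dr":[0,0,0]}]' | grep -E "eef|force"
```

```text
eef_pos: [0.5288, -0.1669, 0.0738]
contact_force: [-0.1, 0.3, -0.1]
```

```bash
python3 -m jog '[{"grip":0.6,"xyz":[0,0,0.001],"dr":[0,0,0]},{"grip":0.6,"xyz":[0,0,0.001],"dr":[0,0,0]}]' | grep -E "eef|force"
```

```text
eef_pos: [0.5289, -0.167, 0.073]
contact_force: [-0.0, 0.1, -0.6]
```

Run:
```python
from h import *
delta([.529,-.1668,.08],48.7); over("scene","pics/ov7.png",[.529,-.1668,.109])
```

```text
pos [ 0.5289 -0.167   0.073 ] yaw 48.59 F [-0.02  0.05 -0.57] T [ 0.01 -0.    0.06] open 0.4 t 6.3 q [-0.49  0.15  1.97 -0.    1.02 -1.34]
xyz [ 0.0002 -0.0001 -0.007 ] dr [-0.0003  0.0001 -0.002 ]
```

View pics/ov7.png

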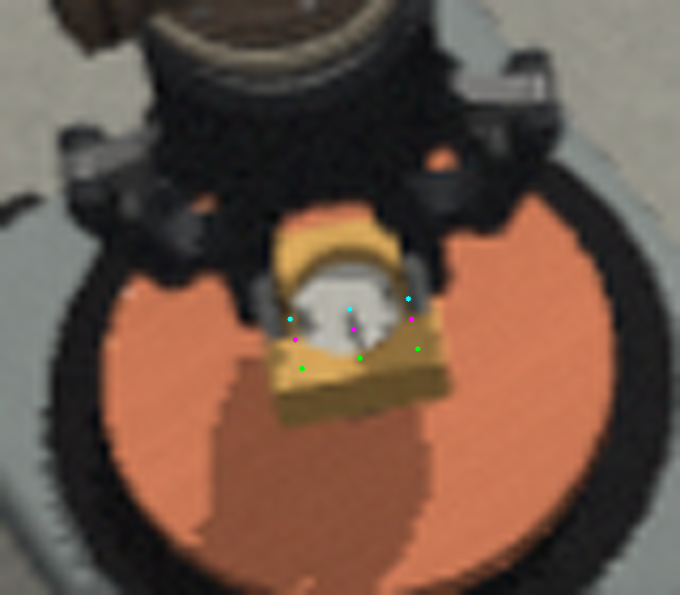

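```bash
python3 -m jog '[{"grip":0.6,"xyz":[0,0,0.002],"dr":[0,0,0]},{"grip":0.6,"xyz":[0,0,0.002],"dr":[0,0,0]}]' | grep -E "eef|force"
```

```text
eef_pos: [0.5289, -0.1669, 0.0709]
contact_force: [-0.3, 0.2, -0.5]
```

```bash
python3 -m jog '[{"grip":0.6,"xyz":[0,0,0.002],"dr":[0,0,0]},{"grip":0.6,"xyz":[0,0,0.002],"dr":[0,0,0]}]' | grep -E "eef|force"
```

```text
eef_pos: [0.5293, -0.1671, 0.0698]
contact_force: [-2.1, 0.6, 6.2]
```

```bash
python3 -m jog '[{"grip":0.6,"xyz":[0,0,0.0015],"dr":[0,0,0]},{"grip":0.6,"xyz":[0,0,0.0015],"dr":[0,0,0]}]' | grep -E "eef|force"
```

```text
eef_pos: [0.5293, -0.1671, 0.0691]
contact_force: [-2.0, 1.8, 4.9]
```

```bash
python3 -m jog '[{"grip":0.6,"xyz":[0,0,0.0015],"dr":[0,0,0]},{"grip":0.6,"xyz":[0,0,0.0015],"dr":[0,0,0]}]' | grep -E "eef|force"
```

```text
eef_pos: [0.5293, -0.1671, 0.069]
contact_force: [-5.9, 2.3, 13.1]
```

Contact at reported z ≈ 0.070, so at this opening the tips stand about 39 mm behind the reported TCP. That makes the proper grasp height about 0.043–0.045 as reported. I'll lift, open and go down beside the nut.

```bash
python3 -m jog '[{"grip":0.6,"xyz":[0,0,-0.02],"dr":[0,0,0]},{"grip":0,"xyz":[0,0,-0.02],"dr":[0,0,0]},{"grip":0,"xyz":[0,0,-0.02],"dr":[0,0,0]},{"grip":0,"xyz":[0,0,-0.02],"dr":[0,0,0]},{"grip":0,"xyz":[0,0,-0.02],"dr":[0,0,0]},{"grip":0,"xyz":[0,0,-0.02],"dr":[0,0,0]},{"grip":0,"xyz":[0,0,0],"dr":[0,0,0]},{"grip":0,"xyz":[0,0,0.01],"dr":[0,0,0]},{"grip":0,"xyz":[0,0,0.015],"dr":[0,0,0]},{"grip":0,"xyz":[0,0,0.02],"dr":[0,0,0]},{"grip":0,"xyz":[0,0,0.02],"dr":[0,0,0]},{"grip":0,"xyz":[0,0,0.02],"dr":[0,0,0]}]' 20
python3 - <<'E'
from h import *
delta([.529,-.1668,.045],48.7); over("scene","pics/ov8.png",[.529,-.1668,.109])
E
```

```text
time: 8.02
eef_pos: [0.529, -0.167, 0.0461]
tcp_rot: [0.911, 0.411, -0.0, -0.0]
contact_force: [0.0, 0.3, 0.1]
opening: 1.001
pos [ 0.529  -0.167   0.0461] yaw 48.59 F [0.02 0.28 0.11] T [ 0.02 -0.04  0.  ] open 1.001 t 8.0167 q [-0.49  0.19  1.98  0.    0.97 -1.34]
xyz [ 0.0001 -0.0001  0.0011] dr [-0.0004  0.0001 -0.002 ]
```

View pics/ov8.png

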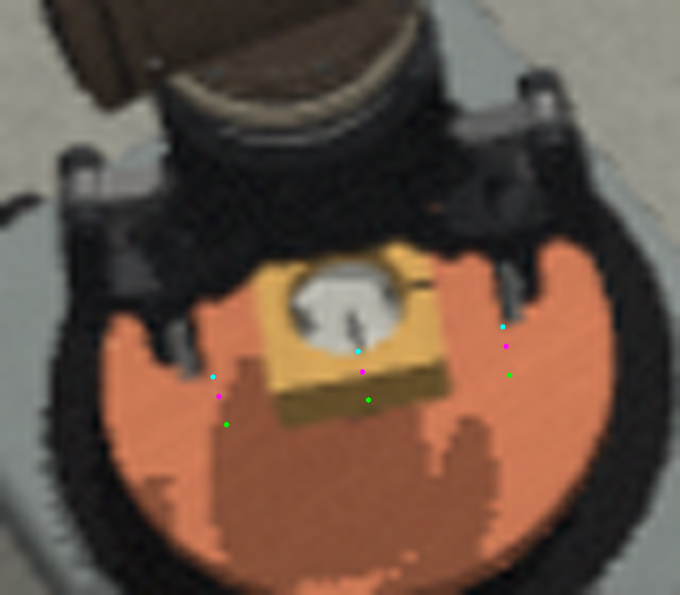

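```bash
python3 -m jog '[{"grip":0.3,"xyz":[0,0,0.002],"dr":[0,0,0]},{"grip":0.3,"xyz":[0,0,0.002],"dr":[0,0,0]},{"grip":0.3,"xyz":[0,0,0.002],"dr":[0,0,0]},{"grip":0.5,"xyz":[0,0,0.002],"dr":[0,0,0]},{"grip":0.6,"xyz":[0,0,0.002],"dr":[0,0,0]},{"grip":0.6,"xyz":[0,0,0.002],"dr":[0,0,0]},{"grip":0.6,"xyz":[0,0,0.002],"dr":[0,0,0]}]' 30
python3 - <<'E'
from h import *
delta([.529,-.1668,.045],48.7); over("scene","pics/ov9.png",[.529,-.1668,.109])
E
```

```text
time: 8.65
eef_pos: [0.5293, -0.1671, 0.0447]
tcp_rot: [0.911, 0.411, 0.0, 0.0]
contact_force: [-1.2, 1.1, 3.0]
opening: 0.582
pos [ 0.5293 -0.1671  0.0447] yaw 48.6 F [-1.17  1.11  3.03] T [0.1  0.15 0.08] open 0.582 t 8.65 q [-0.49  0.2   1.98  0.    0.97 -1.34]
xyz [ 0.     -0.0004 -0.0003] dr [ 0.0004 -0.0001 -0.0018]
```

View pics/ov9.png

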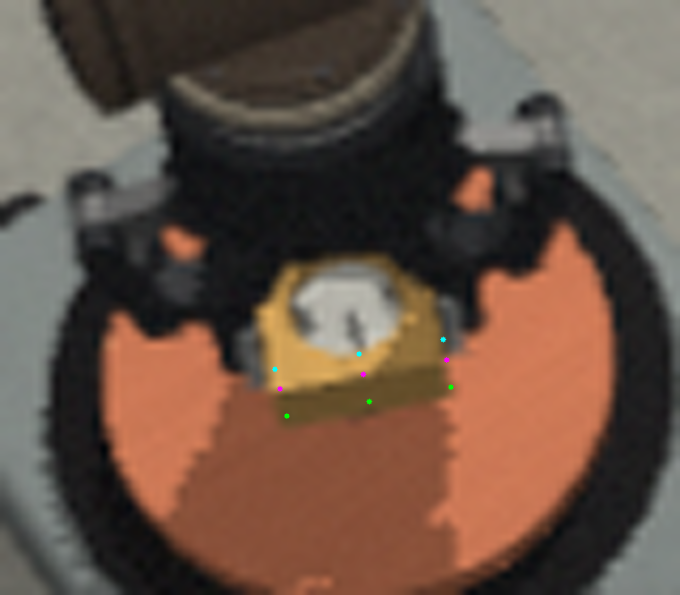

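The nut is gripped: opening 0.582 (about 49.5 mm) with small forces. Now I turn it clockwise (+z in the tool frame) in short strokes, watching force and torque.

```bash
python3 -m jog '[{"grip":0.65,"xyz":[0,0,0],"dr":[0,0,0.04]},{"grip":0.65,"xyz":[0,0,0],"dr":[0,0,0.08]},{"grip":0.65,"xyz":[0,0,-0.0001],"dr":[0,0,0.12]},{"grip":0.65,"xyz":[0,0,-0.0002],"dr":[0,0,0.16]},{"grip":0.65,"xyz":[0,0,-0.0002],"dr":[0,0,0.2]},{"grip":0.65,"xyz":[0,0,-0.0002],"dr":[0,0,0.2]}]' 35
python3 -c "
from h import *
delta(None)"
```

```text
time: 9.2
eef_pos: [0.5294, -0.1674, 0.0449]
tcp_rot: [0.948, 0.318, 0.0, 0.0]
contact_force: [0.0, -0.1, 3.5]
opening: 0.578
pos [ 0.5294 -0.1674  0.0449] yaw 37.09 F [ 0.02 -0.11  3.48] T [-0.02  0.06 -0.1 ] open 0.578 t 9.2 q [-0.49  0.2   1.98 -0.    0.97 -1.14]
```

```bash
python3 -m jog '[{"grip":0.65,"xyz":[0,0,-0.0001],"dr":[0,0,0.05]},{"grip":0.65,"xyz":[0,0,-0.0001],"dr":[0,0,0.1]},{"grip":0.65,"xyz":[0,0,-0.0002],"dr":[0,0,0.15]},{"grip":0.65,"xyz":[0,0,-0.0003],"dr":[0,0,0.2]},{"grip":0.65,"xyz":[0,0,-0.0003],"dr":[0,0,0.25]},{"grip":0.65,"xyz":[0,0,-0.0004],"dr":[0,0,0.3]},{"grip":0.65,"xyz":[0,0,-0.0004],"dr":[0,0,0.3]}]'
python3 - <<'E'
from h import *
delta(None); over("scene","pics/ov10.png",[.529,-.1668,.109])
E
```

```text
time: 9.78
eef_pos: [0.5296, -0.1673, 0.0452]
tcp_rot: [0.985, 0.173, 0.001, 0.0]
contact_force: [0.8, -0.2, 3.2]
opening: 0.581
pos [ 0.5296 -0.1673  0.0452] yaw 19.93 F [ 0.83 -0.22  3.15] T [-0.01 -0.05 -0.11] open 0.581 t 9.7833 q [-0.49  0.19  1.98 -0.    0.97 -0.84]
```

View pics/ov10.png

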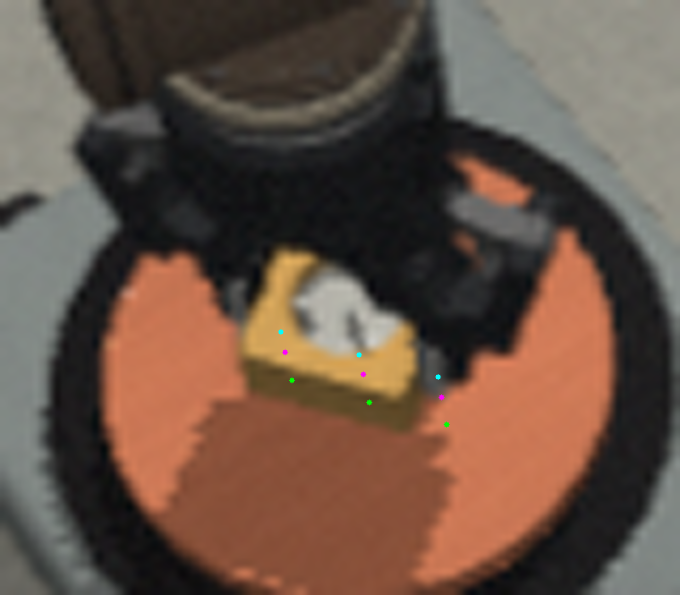

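The nut follows the jaws: its near edge has rotated clockwise, and the spindle line is still visible at crop (350,315)–(362,350). I'll carry on.

```bash
python3 -m jog '[{"grip":0.65,"xyz":[0,0,-0.0001],"dr":[0,0,0.06]},{"grip":0.65,"xyz":[0,0,-0.0001],"dr":[0,0,0.12]},{"grip":0.65,"xyz":[0,0,-0.0002],"dr":[0,0,0.18]},{"grip":0.65,"xyz":[0,0,-0.0003],"dr":[0,0,0.24]},{"grip":0.65,"xyz":[0,0,-0.0003],"dr":[0,0,0.30]},{"grip":0.65,"xyz":[0,0,-0.0004],"dr":[0,0,0.36]},{"grip":0.65,"xyz":[0,0,-0.0004],"dr":[0,0,0.42]},{"grip":0.65,"xyz":[0,0,-0.0004],"dr":[0,0,0.42]}]'
python3 - <<'E'
from h import *
delta(None)
E
```

```text
time: 10.5
eef_pos: [0.529, -0.1675, 0.0455]
tcp_rot: [0.999, -0.036, -0.0, 0.0]
contact_force: [-2.1, -1.6, 3.8]
opening: 0.578
pos [ 0.529  -0.1675  0.0455] yaw -4.09 F [-2.14 -1.62  3.81] T [-0.27  0.24 -0.11] open 0.578 t 10.5 q [-0.49  0.19  1.98 -0.    0.97 -0.42]
```

```bash
python3 -m jog '[{"grip":0.65,"xyz":[0,0,-0.0001],"dr":[0,0,0.06]},{"grip":0.65,"xyz":[0,0,-0.0001],"dr":[0,0,0.12]},{"grip":0.65,"xyz":[0,0,-0.0002],"dr":[0,0,0.18]},{"grip":0.65,"xyz":[0,0,-0.0003],"dr":[0,0,0.24]},{"grip":0.65,"xyz":[0,0,-0.0003],"dr":[0,0,0.30]},{"grip":0.65,"xyz":[0,0,-0.0003],"dr":[0,0,0.36]},{"grip":0.65,"xyz":[0,0,-0.0003],"dr":[0,0,0.36]}]'
python3 - <<'E'
from h import *
delta(None); over("scene","pics/ov11.png",[.529,-.1668,.109])
over("top","pics/ov11t.png",[.529,-.1668,.109])
E
```

```text
time: 11.08
eef_pos: [0.5282, -0.1675, 0.0456]
tcp_rot: [0.977, -0.213, -0.001, 0.001]
contact_force: [-4.2, -3.1, 3.5]
opening: 0.575
pos [ 0.5282 -0.1675  0.0456] yaw -24.65 F [-4.2  -3.06  3.49] T [-0.34  0.61 -0.03] open 0.575 t 11.0833 q [-0.49  0.19  1.98 -0.    0.97 -0.06]
```

View pics/ov11.png

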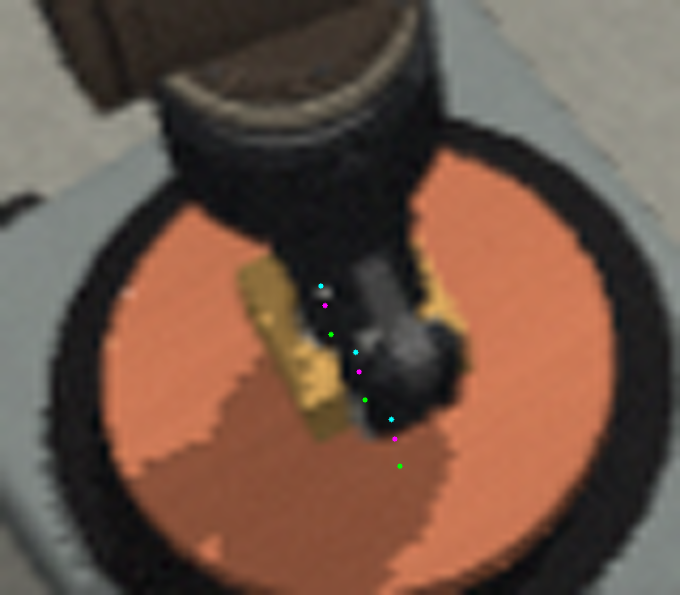

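View pics/ov11t.png

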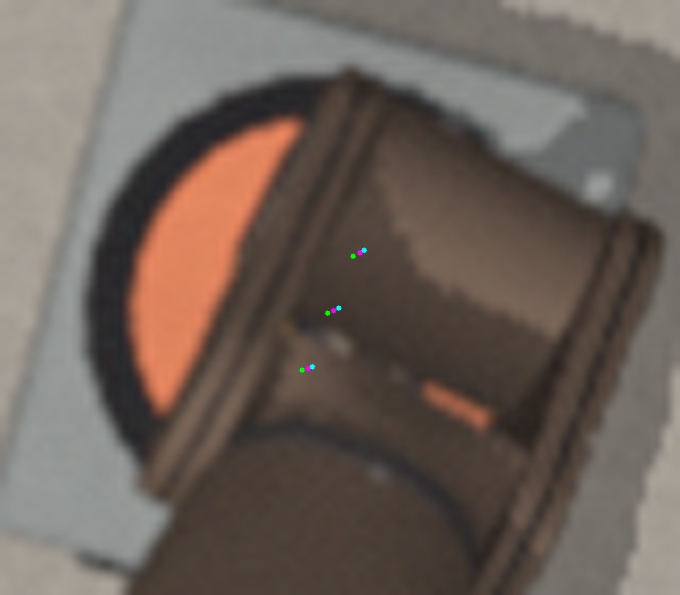

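The nut is estimated at about -24.5°. The lines are now hidden by the jaws. I'll let go, lift, measure both lines in a clear picture, and regrip on the other pair of flats so the lines stay in view.

```bash
python3 -m jog '[{"grip":0,"xyz":[0,0,0],"dr":[0,0,0]},{"grip":0,"xyz":[0,0,0],"dr":[0,0,0]},{"grip":0,"xyz":[0,0,0],"dr":[0,0,0]},{"grip":0,"xyz":[0,0,0],"dr":[0,0,0]},{"grip":0,"xyz":[0,0,-0.02],"dr":[0,0,0]},{"grip":0,"xyz":[0,0,-0.05],"dr":[0,0,0]},{"grip":0,"xyz":[0,0,-0.09],"dr":[0,0,0]},{"grip":0,"xyz":[0,0,-0.12],"dr":[0,0,-0.12]},{"grip":0,"xyz":[0,0,-0.12],"dr":[0,0,-0.24]},{"grip":0,"xyz":[0,0,-0.12],"dr":[0,0,-0.36]},{"grip":0,"xyz":[0,0,-0.12],"dr":[0,0,-0.48]},{"grip":0,"xyz":[0,0,-0.12],"dr":[0,0,-0.6]}]'
python3 -m jog '[{"grip":0,"xyz":[0,0,0],"dr":[0,0,-0.12]},{"grip":0,"xyz":[0,0,0],"dr":[0,0,-0.24]},{"grip":0,"xyz":[0,0,0],"dr":[0,0,-0.36]},{"grip":0,"xyz":[0,0,0],"dr":[0,0,-0.48]},{"grip":0,"xyz":[0,0,0],"dr":[0,0,-0.6]},{"grip":0,"xyz":[0,0,0],"dr":[0,0,-0.72]},{"grip":0,"xyz":[0,0,0],"dr":[0,0,-0.84]},{"grip":0,"xyz":[0,0,0],"dr":[0,0,-0.97]},{"grip":0,"xyz":[0,0,0],"dr":[0,0,-0.97]},{"grip":0,"xyz":[0,0,0],"dr":[0,0,-0.97]}]'
python3 - <<'E'
from h import *
delta([.529,-.1668,.045],65); over("scene","pics/ov12.png",[.529,-.1668,.109])
im=np.mean([ctrl.read_camera("scene")[:,:,::-1] for _ in range(4)],0)[221:271,187:237].astype(np.uint8)
cv2.imwrite("pics/s12.png",cv2.resize(im,(600,600),interpolation=cv2.INTER_CUBIC))
E
```

```text
time: 12.18
eef_pos: [0.5292, -0.1667, 0.1656]
tcp_rot: [0.996, 0.087, 0.0, -0.0]
contact_force: [0.1, -0.0, 0.0]
opening: 1.001
time: 13.02
eef_pos: [0.5291, -0.1668, 0.1653]
tcp_rot: [0.843, 0.538, 0.0, -0.0]
contact_force: [0.6, -0.4, 0.1]
opening: 1.0
pos [ 0.5291 -0.1668  0.1653] yaw 65.07 F [ 0.6  -0.38  0.1 ] T [ 0.02 -0.01 -0.03] open 1.0 t 13.0167 q [-0.49  0.05  1.9   0.    1.2  -1.62]
xyz [-1.000e-04 -0.000e+00  1.203e-01] dr [-0.0002 -0.0003  0.0012]
```

View pics/s12.png

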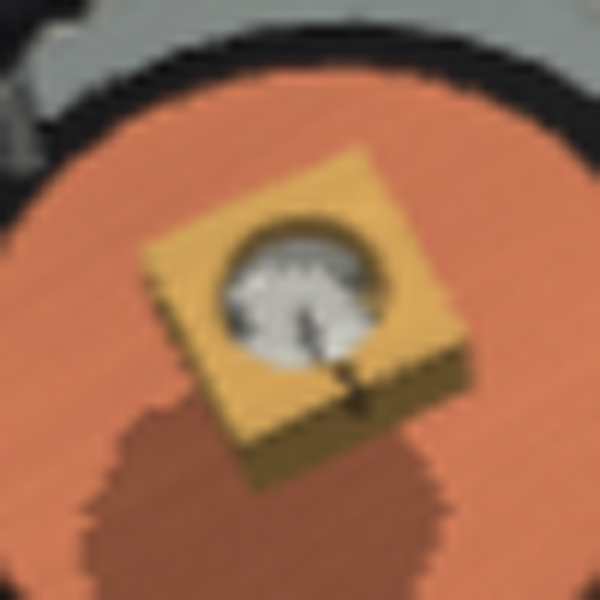

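Run:
```python
from h import *
f=lambda p,z: unproj("scene",np.array(p)/12.+[186.5,220.5],z)[:,:2]
A=lambda v: np.degrees(np.arctan2(v[1],v[0])).round(1)
for z in(.1095,.1105):
    C=f([(142,246),(362,147),(468,336),(243,446)],z);c=C.mean(0);e=np.roll(C,-1,0)-C
    print(c.round(4),[A(v) for v in e],[round(np.linalg.norm(v),4) for v in e])
    M=f([(338,368),(360,402)],z); print("nutmark",A(M[1]-M[0]),A(M[1]-c))
S=f([(303,310),(323,358)],.1035);print("sp",A(S[1]-S[0]),A(S[1]-[.5292,-.1669]),S.round(4))
```

```text
[ 0.5296 -0.1662] [np.float64(65.3), np.float64(-23.9), np.float64(-113.2), np.float64(154.9)] [np.float64(0.0491), np.float64(0.0494), np.float64(0.0501), np.float64(0.0507)]
nutmark -20.1 -25.3
[ 0.53   -0.1665] [np.float64(65.3), np.float64(-23.9), np.float64(-113.2), np.float64(154.9)] [np.float64(0.0491), np.float64(0.0494), np.float64(0.0501), np.float64(0.0506)]
nutmark -20.1 -25.3
sp -29.2 -30.1 [[ 0.5296 -0.1673]
 [ 0.5399 -0.1731]]
```

Run:
```python
from h import *
im12=np.mean([ctrl.read_camera("scene")[:,:,::-1] for _ in range(4)],0).astype(np.float32)
g=np.arange(-.016,.016,.0001)
out=[]
for nm,im,name in(("s0",cv2.imread("pics/scene0.png"),"scene"),("s12",im12,"scene"),("t0",cv2.imread("pics/top0.png"),"top")):
    cx,cy=.5293,-.1669
    # up=+x, left=+y
    X=cx-g[:,None]+0*g; Y=cy-g[None,:]+0*g[:,None]
    uv=proj(name,np.c_[X.ravel(),Y.ravel(),np.full(X.size,.1035)]).reshape(*X.shape,2).astype(np.float32)
    r=cv2.remap(im.astype(np.float32),uv[...,0],uv[...,1],cv2.INTER_CUBIC); gr=r.mean(2)
    dx,dy=X-cx,Y-cy; rad=np.hypot(dx,dy); th=np.degrees(np.arctan2(dy,dx))
    best=[]
    for a in np.arange(-60,0,.5):
        ca,sa=np.cos(np.radians(a)),np.sin(np.radians(a)); al=dx*ca+dy*sa; pe=-dx*sa+dy*ca
        for o in np.arange(-.002,.0021,.0005):
            m=(al>.003)&(al<.012)&(abs(pe-o)<.001); best.append((gr[m].mean(),a,o))
    best.sort(); print(nm,[(round(float(b[0]),1),b[1],round(b[2],4)) for b in best[:6]])
    out.append(cv2.resize(np.clip(r,0,255).astype(np.uint8),(260,260)))
cv2.imwrite("pics/rect.png",np.hstack(out))
```

```text
s0 [(106.1, np.float64(-33.5), np.float64(-0.0005)), (106.1, np.float64(-34.0), np.float64(-0.0005)), (106.1, np.float64(-30.5), np.float64(-0.001)), (106.2, np.float64(-34.5), np.float64(-0.0005)), (106.2, np.float64(-31.0), np.float64(-0.001)), (106.2, np.float64(-30.0), np.float64(-0.001))]
s12 [(113.2, np.float64(-34.0), np.float64(-0.0005)), (113.2, np.float64(-34.5), np.float64(-0.0005)), (113.2, np.float64(-33.5), np.float64(-0.0005)), (113.3, np.float64(-30.5), np.float64(-0.001)), (113.3, np.float64(-31.0), np.float64(-0.001)), (113.3, np.float64(-35.0), np.float64(-0.0005))]
t0 [(142.0, np.float64(-47.0), np.float64(0.002)), (142.0, np.float64(-46.5), np.float64(0.002)), (142.0, np.float64(-47.5), np.float64(0.002)), (142.0, np.float64(-46.0), np.float64(0.002)), (142.0, np.float64(-48.0), np.float64(0.002)), (142.1, np.float64(-43.5), np.float64(0.0015))]
```

View pics/rect.png

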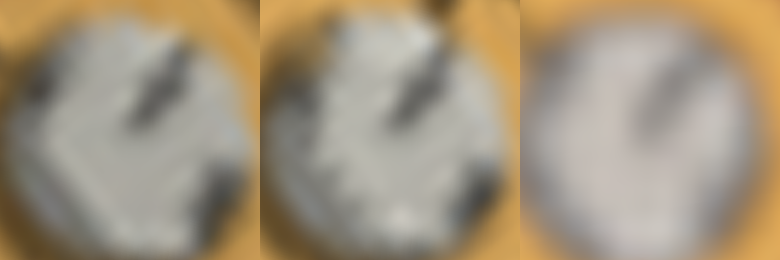

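The spindle line fits at -33 ± 2° and the nut at -24.5°, so about 0.15 rad remains. I regrip on the other flats.

```bash
python3 -m jog '[{"grip":0,"xyz":[0,0,0.03],"dr":[0,0,-0.006]},{"grip":0,"xyz":[0,0,0.06],"dr":[0,0,-0.006]},{"grip":0,"xyz":[0,0,0.085],"dr":[0,0,-0.006]},{"grip":0,"xyz":[0,0,0.105],"dr":[0,0,-0.006]},{"grip":0,"xyz":[0,0,0.115],"dr":[0,0,-0.006]},{"grip":0.3,"xyz":[0,0,0.12],"dr":[0,0,-0.006]},{"grip":0.3,"xyz":[0,0,0.12],"dr":[0,0,-0.006]},{"grip":0.3,"xyz":[0,0,0.12],"dr":[0,0,-0.006]},{"grip":0.5,"xyz":[0,0,0.12],"dr":[0,0,-0.006]},{"grip":0.65,"xyz":[0,0,0.12],"dr":[0,0,-0.006]},{"grip":0.65,"xyz":[0,0,0.12],"dr":[0,0,-0.006]},{"grip":0.65,"xyz":[0,0,0.12],"dr":[0,0,-0.006]}]' 30
python3 - <<'E'
from h import *
delta(None)
E
```

```text
time: 14.47
eef_pos: [0.5305, -0.1675, 0.0473]
tcp_rot: [0.841, 0.541, 0.001, 0.002]
contact_force: [2.2, 0.4, 2.5]
opening: 0.576
pos [ 0.5305 -0.1675  0.0473] yaw 65.54 F [2.17 0.41 2.55] T [ 0.18 -0.17  0.01] open 0.576 t 14.4667 q [-0.49  0.19  1.98  0.    0.97 -1.63]
```

```bash
python3 -m jog '[{"grip":0.65,"xyz":[0,0,0],"dr":[0,0,0.03]},{"grip":0.65,"xyz":[0,0,-0.0001],"dr":[0,0,0.06]},{"grip":0.65,"xyz":[0,0,-0.0001],"dr":[0,0,0.09]},{"grip":0.65,"xyz":[0,0,-0.0001],"dr":[0,0,0.12]},{"grip":0.65,"xyz":[0,0,-0.0001],"dr":[0,0,0.14]},{"grip":0.65,"xyz":[0,0,-0.0001],"dr":[0,0,0.14]},{"grip":0.65,"xyz":[0,0,-0.0001],"dr":[0,0,0.14]}]' 35
python3 - <<'E'
from h import *
delta(None)
im=np.mean([ctrl.read_camera("scene")[:,:,::-1] for _ in range(4)],0)[221:271,187:237].astype(np.uint8)
cv2.imwrite("pics/s13.png",cv2.resize(im,(600,600),interpolation=cv2.INTER_CUBIC))
E
```

```text
time: 15.05
eef_pos: [0.53, -0.1678, 0.0466]
tcp_rot: [0.877, 0.481, 0.001, 0.001]
contact_force: [-0.2, -1.6, 4.3]
opening: 0.579
pos [ 0.53   -0.1678  0.0466] yaw 57.54 F [-0.15 -1.64  4.26] T [-0.25 -0.18 -0.06] open 0.579 t 15.05 q [-0.49  0.19  1.98 -0.    0.97 -1.49]
```

View pics/s13.png

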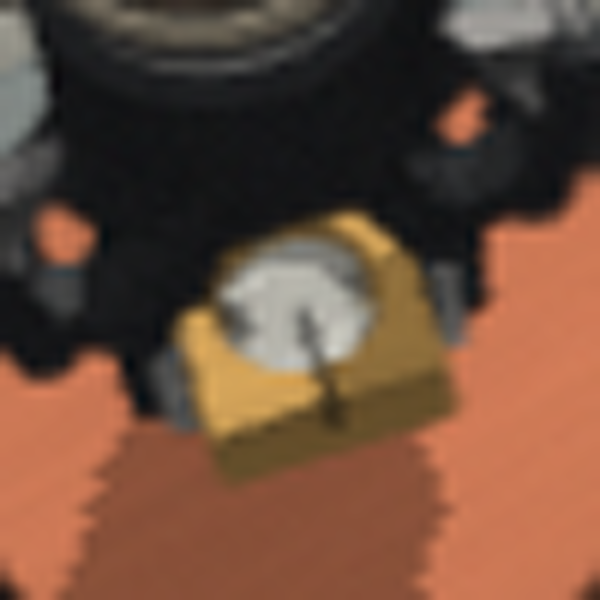

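The two lines now form one straight line, crop (303,310)→(322,360)→(335,408). Now a gentle trial lift.

```bash
python3 -m jog '[{"grip":0.65,"xyz":[0,0,-0.001],"dr":[0,0,0]},{"grip":0.65,"xyz":[0,0,-0.002],"dr":[0,0,0]},{"grip":0.65,"xyz":[0,0,-0.003],"dr":[0,0,0]},{"grip":0.65,"xyz":[0,0,-0.003],"dr":[0,0,0]}]' 45
python3 -c "
from h import *
delta(None)"
```

```text
time: 15.58
eef_pos: [0.5287, -0.1667, 0.0482]
tcp_rot: [0.877, 0.481, -0.0, -0.0]
contact_force: [1.5, -1.2, 2.9]
opening: 0.574
pos [ 0.5287 -0.1667  0.0482] yaw 57.53 F [ 1.47 -1.2   2.91] T [-0.35 -0.42  0.09] open 0.574 t 15.5833 q [-0.49  0.19  1.98  0.    0.97 -1.49]
```

```bash
python3 -m jog '[{"grip":0.65,"xyz":[0,0,-0.001],"dr":[0,0,0]},{"grip":0.65,"xyz":[0,0,-0.002],"dr":[0,0,0]},{"grip":0.65,"xyz":[0,0,-0.003],"dr":[0,0,0]},{"grip":0.65,"xyz":[0,0,-0.003],"dr":[0,0,0]}]' 45
python3 -c "
from h import *
delta(None)"
```

```text
time: 15.92
eef_pos: [0.5278, -0.1661, 0.0503]
tcp_rot: [0.877, 0.481, -0.001, -0.002]
contact_force: [2.2, -1.1, -3.1]
opening: 0.578
pos [ 0.5278 -0.1661  0.0503] yaw 57.52 F [ 2.21 -1.08 -3.14] T [-0.07 -0.35 -0.07] open 0.578 t 15.9167 q [-0.49  0.19  1.98  0.    0.98 -1.49]
```

```bash
python3 -m jog '[{"grip":0.65,"xyz":[0,0,-0.001],"dr":[0,0,0]},{"grip":0.65,"xyz":[0,0,-0.002],"dr":[0,0,0]},{"grip":0.65,"xyz":[0,0,-0.003],"dr":[0,0,0]},{"grip":0.65,"xyz":[0,0,-0.003],"dr":[0,0,0]}]' 45
python3 - <<'E'
from h import *
delta(None)
im=np.mean([ctrl.read_camera("scene")[:,:,::-1] for _ in range(2)],0)[221:271,187:237].astype(np.uint8)
cv2.imwrite("pics/s14.png",cv2.resize(im,(600,600),interpolation=cv2.INTER_CUBIC))
E
```

```text
time: 16.25
eef_pos: [0.5285, -0.1668, 0.0547]
tcp_rot: [0.877, 0.481, -0.0, -0.001]
contact_force: [0.6, -0.5, -1.6]
opening: 0.574
pos [ 0.5285 -0.1668  0.0547] yaw 57.54 F [ 0.57 -0.53 -1.64] T [-0.    0.03  0.03] open 0.574 t 16.25 q [-0.49  0.18  1.98 -0.    0.99 -1.49]
```

View pics/s14.png

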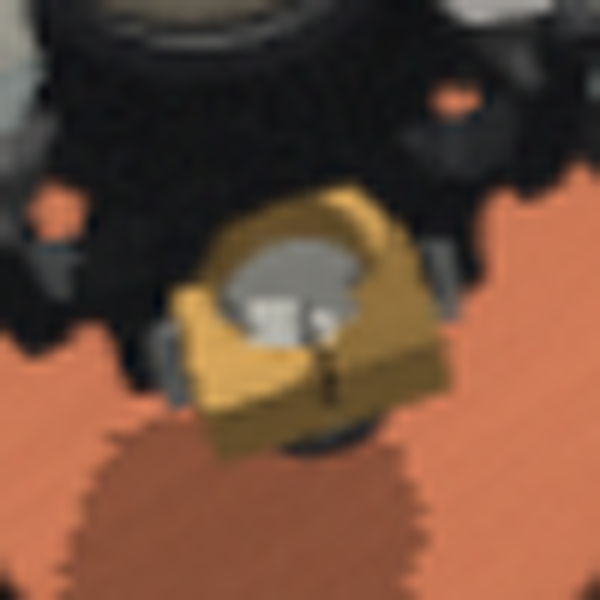

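The nut is coming up freely: the spindle face is now deep in the bore, the washer shows below, and Fz ≈ -2 N is just its weight. I lift fully.

```bash
python3 -m jog '[{"grip":0.65,"xyz":[0,0,-0.003],"dr":[0,0,0]},{"grip":0.65,"xyz":[0,0,-0.006],"dr":[0,0,0]},{"grip":0.65,"xyz":[0,0,-0.009],"dr":[0,0,0]},{"grip":0.65,"xyz":[0,0,-0.013],"dr":[0,0,0]},{"grip":0.65,"xyz":[0,0,-0.017],"dr":[0,0,0]},{"grip":0.65,"xyz":[0,0,-0.022],"dr":[0,0,0]},{"grip":0.65,"xyz":[0,0,-0.03],"dr":[0,0,0]},{"grip":0.65,"xyz":[0,0,-0.04],"dr":[0,0,0]},{"grip":0.65,"xyz":[0,0,-0.05],"dr":[0,0,0]},{"grip":0.65,"xyz":[0,0,-0.055],"dr":[0,0,0]},{"grip":0.65,"xyz":[0,0,-0.055],"dr":[0,0,0]},{"grip":0.65,"xyz":[0,0,-0.055],"dr":[0,0,0]}]' 60
python3 - <<'E'
from h import *
delta([.55,.17,.11],90); over("scene","pics/ov15.png")
E
```

```text
time: 17.35
eef_pos: [0.5294, -0.1672, 0.1103]
tcp_rot: [0.877, 0.481, 0.0, 0.001]
contact_force: [-0.2, 0.0, -2.8]
opening: 0.571
pos [ 0.5294 -0.1672  0.1103] yaw 57.53 F [-0.22  0.   -2.83] T [-0.05  0.03 -0.02] open 0.571 t 17.35 q [-0.49  0.11  1.94 -0.    1.09 -1.49]
xyz [ 2.955e-01 -1.636e-01  2.000e-04] dr [ 1.300e-03  3.000e-04 -5.668e-01]
```

View pics/ov15.png

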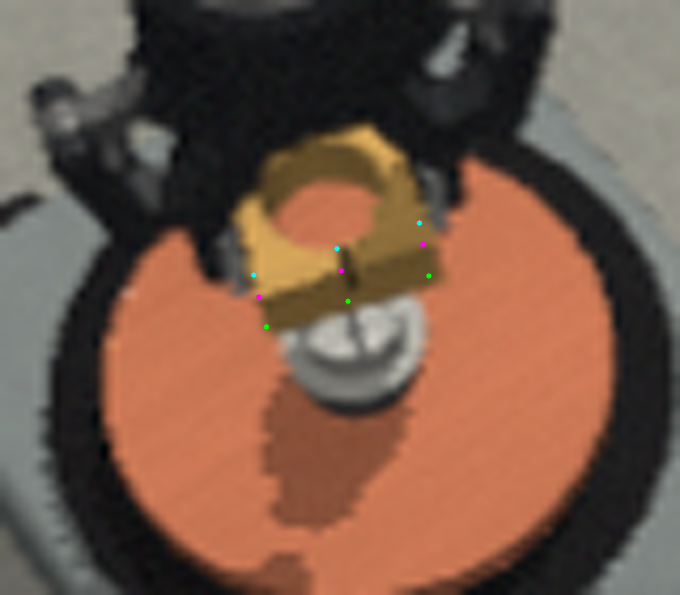

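The nut hangs level in the jaws, clear above the bare spindle. Next, carry it to the tray.

```bash
python3 -m jog '[{"grip":0.65,"xyz":[0.015,-0.009,0],"dr":[0,0,0]},{"grip":0.65,"xyz":[0.045,-0.026,0],"dr":[0,0,-0.07]},{"grip":0.65,"xyz":[0.075,-0.043,0],"dr":[0,0,-0.14]},{"grip":0.65,"xyz":[0.105,-0.06,0],"dr":[0,0,-0.21]},{"grip":0.65,"xyz":[0.135,-0.077,0],"dr":[0,0,-0.28]},{"grip":0.65,"xyz":[0.165,-0.094,0],"dr":[0,0,-0.35]},{"grip":0.65,"xyz":[0.195,-0.111,0],"dr":[0,0,-0.42]},{"grip":0.65,"xyz":[0.225,-0.128,0],"dr":[0,0,-0.49]},{"grip":0.65,"xyz":[0.255,-0.145,0],"dr":[0,0,-0.56]},{"grip":0.65,"xyz":[0.28,-0.16,0],"dr":[0,0,-0.567]},{"grip":0.65,"xyz":[0.2945,-0.169,0],"dr":[0,0,-0.567]},{"grip":0.65,"xyz":[0.2945,-0.169,0],"dr":[0,0,-0.567]}]'
python3 -m jog '[{"grip":0.65,"xyz":[0,0,0.02],"dr":[0,0,0]},{"grip":0.65,"xyz":[0,0,0.04],"dr":[0,0,0]},{"grip":0.65,"xyz":[0,0,0.06],"dr":[0,0,0]},{"grip":0.65,"xyz":[0,0,0.07],"dr":[0,0,0]},{"grip":0.65,"xyz":[0,0,0.07],"dr":[0,0,0]},{"grip":0.65,"xyz":[0,0,0.07],"dr":[0,0,0]}]'
python3 - <<'E'
from h import *
delta([.545,.172,.0],90)
im=ctrl.read_camera("scene")[:,:,::-1][120:250,220:380]
cv2.imwrite("pics/s16.png",cv2.resize(im,(736,598),interpolation=cv2.INTER_CUBIC))
E
```

```text
time: 18.4
eef_pos: [0.5436, 0.1754, 0.1087]
tcp_rot: [0.706, 0.709, -0.0, -0.001]
contact_force: [-0.3, -0.3, -1.1]
opening: 0.574
time: 18.9
eef_pos: [0.5442, 0.1716, 0.039]
tcp_rot: [0.707, 0.707, -0.001, -0.0]
contact_force: [0.6, -0.1, -1.4]
opening: 0.571
pos [0.5442 0.1716 0.039 ] yaw 89.98 F [ 0.58 -0.09 -1.36] T [ 0.02 -0.04 -0.06] open 0.571 t 18.9 q [ 0.13  0.24  1.94 -0.    0.97 -1.44]
xyz [0.0004 0.0009 0.039 ] dr [-0.0017  0.0004 -0.0004]
```

View pics/s16.png

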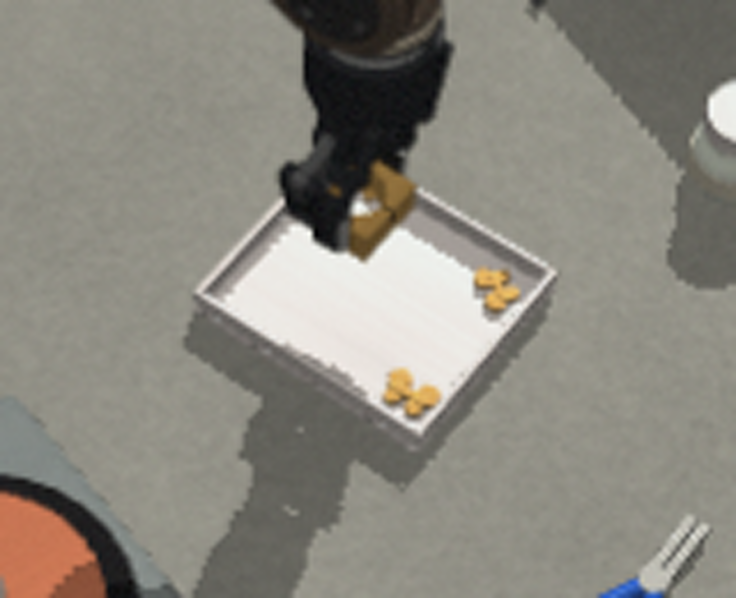

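```bash
python3 -m jog '[{"grip":0.65,"xyz":[0,0,0.015],"dr":[0,0,0]},{"grip":0.65,"xyz":[0,0,0.03],"dr":[0,0,0]},{"grip":0.65,"xyz":[0,0,0.045],"dr":[0,0,0]},{"grip":0.65,"xyz":[0,0,0.055],"dr":[0,0,0]},{"grip":0.65,"xyz":[0,0,0.062],"dr":[0,0,0]},{"grip":0.65,"xyz":[0,0,0.062],"dr":[0,0,0]},{"grip":0.65,"xyz":[0,0,0.062],"dr":[0,0,0]}]'
python3 - <<'E'
from h import *
delta([.545,.172,-.035],90)
im=ctrl.read_camera("scene")[:,:,::-1][120:250,220:380]
cv2.imwrite("pics/s17.png",cv2.resize(im,(736,598),interpolation=cv2.INTER_CUBIC))
E
```

```text
time: 19.53
eef_pos: [0.5451, 0.1722, -0.0218]
tcp_rot: [0.707, 0.707, 0.0, 0.0]
contact_force: [-0.1, 0.7, -2.1]
opening: 0.573
pos [ 0.5451  0.1722 -0.0218] yaw 90.01 F [-0.12  0.73 -2.08] T [-0.01 -0.04 -0.01] open 0.573 t 19.5333 q [ 0.13  0.33  1.96 -0.    0.85 -1.44]
xyz [-0.0002 -0.0001  0.0132] dr [ 0.0007 -0.0001  0.0002]
```

View pics/s17.png

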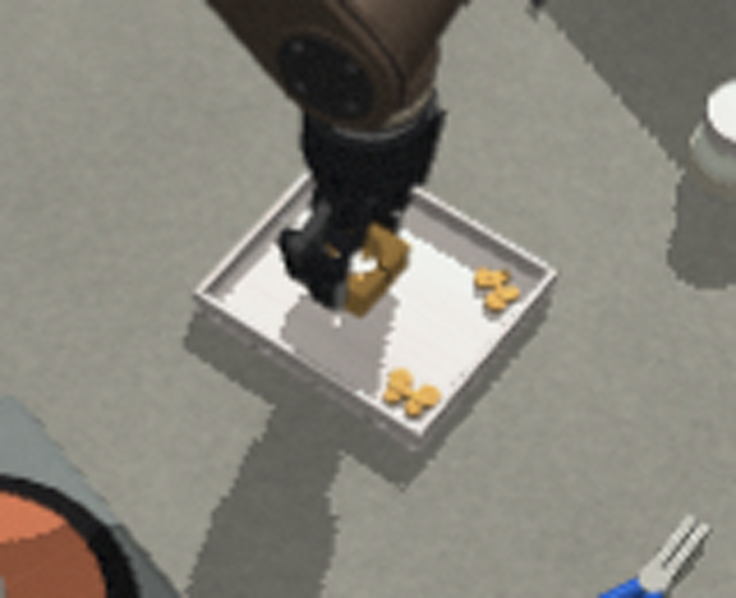

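The nut is over clear floor, still slightly above it (its shadow is detached). I continue by feel.

```bash
python3 -m jog '[{"grip":0.65,"xyz":[0,0,0.003],"dr":[0,0,0]},{"grip":0.65,"xyz":[0,0,0.006],"dr":[0,0,0]},{"grip":0.65,"xyz":[0,0,0.009],"dr":[0,0,0]},{"grip":0.65,"xyz":[0,0,0.009],"dr":[0,0,0]}]' | grep -E "eef|force"
```

```text
eef_pos: [0.5441, 0.1721, -0.032]
contact_force: [0.2, -0.1, -2.3]
```

```bash
python3 -m jog '[{"grip":0.65,"xyz":[0,0,0.0015],"dr":[0,0,0]},{"grip":0.65,"xyz":[0,0,0.0015],"dr":[0,0,0]}]' | grep -E "eef|force"
```

```text
eef_pos: [0.5444, 0.1722, -0.0332]
contact_force: [0.5, -0.6, -1.4]
```

```bash
python3 -m jog '[{"grip":0.65,"xyz":[0,0,0.0015],"dr":[0,0,0]},{"grip":0.65,"xyz":[0,0,0.0015],"dr":[0,0,0]}]' | grep -E "eef|force"
```

```text
eef_pos: [0.5448, 0.1722, -0.0343]
contact_force: [-0.3, 0.8, -1.8]
```

```bash
python3 -m jog '[{"grip":0.65,"xyz":[0,0,0.0015],"dr":[0,0,0]},{"grip":0.65,"xyz":[0,0,0.0015],"dr":[0,0,0]}]' | grep -E "eef|force"
```

```text
eef_pos: [0.5448, 0.1722, -0.0344]
contact_force: [-3.6, -1.7, 6.9]
```

```bash
python3 -m jog '[{"grip":0.65,"xyz":[0,0,0.001],"dr":[0,0,0]},{"grip":0.65,"xyz":[0,0,0.001],"dr":[0,0,0]}]' | grep -E "eef|force"
```

```text
eef_pos: [0.5448, 0.1722, -0.0344]
contact_force: [-6.9, -2.4, 11.9]
```

Contact with the tray floor. I release and withdraw.

```bash
python3 -m jog '[{"grip":0.35,"xyz":[0,0,-0.0015],"dr":[0,0,0]},{"grip":0.3,"xyz":[0,0,-0.0015],"dr":[0,0,0]},{"grip":0.1,"xyz":[0,0,-0.0015],"dr":[0,0,0]},{"grip":0.1,"xyz":[0,0,-0.0015],"dr":[0,0,0]},{"grip":0.1,"xyz":[0,0,-0.0015],"dr":[0,0,0]},{"grip":0.1,"xyz":[0,0,-0.01],"dr":[0,0,0]},{"grip":0.1,"xyz":[0,0,-0.03],"dr":[0,0,0]},{"grip":0.1,"xyz":[0,0,-0.06],"dr":[0,0,0]},{"grip":0.1,"xyz":[0,0,-0.1],"dr":[0,0,0]},{"grip":0.1,"xyz":[0,0,-0.14],"dr":[0,0,0]},{"grip":0.1,"xyz":[0,0,-0.16],"dr":[0,0,0]},{"grip":0.1,"xyz":[0,0,-0.16],"dr":[0,0,0]}]'
python3 -m jog '[{"grip":0.1,"xyz":[0,-0.02,0],"dr":[0,0,0]},{"grip":0.1,"xyz":[0,-0.04,0],"dr":[0,0,0]},{"grip":0.1,"xyz":[0,-0.05,0],"dr":[0,0,0]},{"grip":0.1,"xyz":[0,-0.05,0],"dr":[0,0,0]},{"grip":0.1,"xyz":[0,-0.05,0],"dr":[0,0,0]}]'
python3 - <<'E'
from h import *
delta(None)
im=ctrl.read_camera("scene")[:,:,::-1];cv2.imwrite("pics/s18f.png",im)
cv2.imwrite("pics/s18.png",cv2.resize(im[130:230,240:360],(720,600),interpolation=cv2.INTER_CUBIC))
E
```

```text
time: 21.58
eef_pos: [0.5491, 0.1729, 0.131]
tcp_rot: [0.707, 0.707, 0.005, 0.004]
contact_force: [1.0, 0.4, 0.6]
opening: 0.899
time: 22.0
eef_pos: [0.4945, 0.1722, 0.1229]
tcp_rot: [0.707, 0.707, 0.0, 0.0]
contact_force: [0.4, -0.1, 0.9]
opening: 0.897
pos [0.4945 0.1722 0.1229] yaw 90.03 F [ 0.43 -0.07  0.87] T [-0.02 -0.03 -0.01] open 0.897 t 22.0 q [ 0.14  0.02  2.01 -0.    1.11 -1.43]
```

View pics/s18.png

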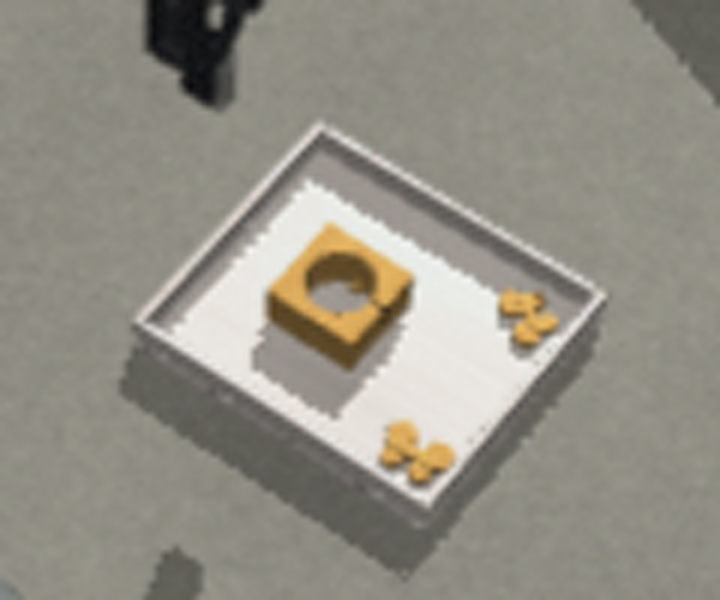

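View pics/s18f.png

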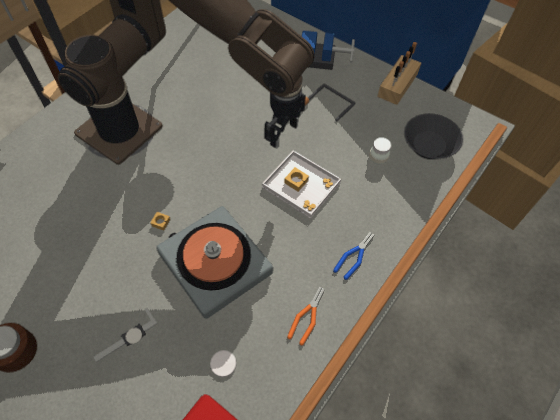

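The nut lies flat on the tray floor (scene about (296,179)), clear of the walls and castings. The bystanders are in place, and the gripper is empty and clear. I hand in.

Run:
```python
from h import *
c=unproj("scene",np.array([(330,225),(412,278),(352,340),(268,293)])/6+[239.5,129.5],.029);print(c.mean(0).round(3))
delta(None); print(ctrl.sign_off())
```

```text
[0.544 0.17  0.029]
pos [0.4951 0.1722 0.1231] yaw 90.01 F [ 1.   -1.23  0.36] T [ 0.03 -0.03 -0.03] open 0.901 t 22.05 q [ 0.14  0.02  2.01 -0.    1.11 -1.43]
the job is handed in; nothing more can be done
None
```

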